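# Prop the lid of the drying box half open on its stay

### The arm

A 6-joint arm with a two-finger parallel gripper is mounted at the origin on a cart in front of the work surface, level with it; the furniture and walls round the work are solid. World frame = base frame: x ahead of the robot, y to its left, z up, the work surface at z = 0. Lengths are in m, angles in rad, forces in N, time in s.
With the tool pointing down it reaches from about 0.375 to 0.9 m from the base axis. Payload 3.1 kg.
Tool frame: the origin (TCP) lies between the finger pads; the fingertips stand manip.finger_overhang ahead of it and the grasp point (between the pads) lies 5 mm behind it (manip.finger_overhang is the distance from the TCP to the fingertips, in m); z points along the fingers, y is the line along which they close (so a half turn about z gives the same grasp; the last joint's range is limited). The gripper opens to 85 mm and grips with 20 to 120 N. Pads are 22 mm wide; open, the fingers measure 114 mm over their backs; the gripper's body (76 mm by 85 mm) begins 54 mm behind the grasp point. The pads swing forward as they close: fully open they stand 13 mm farther back than shut.
Start: joints at [-1.313, 0.527, 1.433, -0, 1.181, -0.178], TCP at [0.264, -0.567, 0.217] pointing down, gripper open.
Joint ranges: [-3.08, 3.08], [-0.75, 2.2], [0.22, 2.44], [-1.43, 4.57], [0, 2.65], [-2.85, 2.85]. Speed limits (rad/s): [2.79, 2.79, 3.14, 3.14, 3.14, 3.14].

### API

Orientations are given as a unit quaternion [x, y, z, w].
In Python, from station import manip gives the robot as it stands.
- The arm moves only by the tool drive_tool, never from a script. Its argument "plan" is a list of rows, each a list of 7 numbers: the shift along the tool's x, y, z in m, then the turn, a rotation vector about the tool's x, y, z in degrees, then the opening, from -1 (shut) to 1 (fully open). In form: [[x, y, z, wx, wy, wz, gripper], ...]. A call has 1 to 10 rows; each row shifts and turns the commanded pose from where the row before left it, along the tool's axes as they then stand; what a row does not reach is not made up. A row lasts 1/10 s, in which the tool goes at most 50 mm and 8.59 degrees, less where a joint would pass 70% of its speed; a pose out of reach is approached as far as the arm can. A call is refused whole if a number of a shift passes 0.05 or a number of a turn 8.59, either way. A call with a gripper value outside its range is refused whole. The fingers move at their own pace and stop on an object; "newtons" is the grip in N (left out, the last holds). Time passes only in rows, so rows that do not move let the fingers close. It gives the time, the measured TCP pose, the force, the opening and the grip force at its end, in the units of the state.
- manip.sense(): the state, without advancing time (a new reading comes with each control period).
- manip.snapshot(name): name is "scene" or "side" or "wrist"; returns a dict with "image" (400x640x3 uint8, red, green, blue), "z_map" (400x640 float32, m along the optical axis (not along the pixel's ray), 0 where there is no reading), "fov_y" (degrees; the focal length in pixels is half the picture's height over the tangent of half this angle, whatever the lens; pixels are square), "cx", "cy" (the principal point, pixels), "k1" (the pictures are not rectified: a ray, as slopes to the right and down, at radius r is drawn at 1 + k1 r^2 times it, then the intrinsics apply), "extrinsics" (4x4, takes a point from camera to world coordinates); the wrist camera has in their place "mount" (4x4, takes a point from camera to tool coordinates, whose origin is the TCP and whose axes are the flange's). Camera axes: x right, y up, looking along -z (the intrinsics and any distortion apply to the point x, -y, -z); pixel columns grow to the right and rows downward; lengths in m; the calibration is good to about 2 mm. A picture is of the moment at which its call begins: read the wrist's pose just before it.
- manip.sign_off(): hands the job in; it is judged then, once.
The state is a dict: "t": time; "q": joint angles; "qd": joint speeds; "tau": joint torques, N m; "tcp_pos": TCP position; "tool_rot": TCP orientation; "force": force on the tool from outside, world axes, zero at the start; "ft_torque": the same for the moment, N m; "finger_gap": opening from 0.0 (shut) to 1.0 (fully open); "gripper_force": force on a finger pad.
Only numpy, scipy, OpenCV 4.12 (cv2) and the standard library are available. Lean on these libraries where they do the work, as an engineer would, in place of code of your own. Each camera call takes 0.05 s, during which the arm holds its last target. There are 200 camera calls.

### The job

Let the washed brushes in the drying box air: swing the blue lid all the way back until it leans open by itself, flip the box's stay fully up against its stop, then bring the lid forward and set it down gently on the tip of the stay, so that it stays propped half open when you let go. Never let the lid drop or slam, and leave the red canister and the tube beside the box where they stand.

Things in the scene. Friction and masses are not known exactly. Their poses are not given: they have to be found in the camera images.
- box: Open grey drying box, 165 (x) x 210 (y) x 85 mm high, walls 5 mm, fixed to the worktop. Origin: centre of its underside, z up; -x is its front (towards the robot), the lid's hinge is along the far upper edge at x = +82.5 mm. Two brushes and two clips lie on the inner floor (5 mm high).
- lid (a joint): Blue lid, 185 mm from hinge to front edge, 216 mm wide, 8 mm thick, 0.3 kg. Angle in rad: 0 shut, level (underside 85 mm above the worktop); 1.57 upright; stop at 1.70, where it leans back by its own weight. Before upright it falls shut if let go (letting its front edge fall over 10 mm is a drop). No latch. Shut, its lip sticks out 20 mm past the box's front: get a fingertip under it.
- lid_hinge (a point): Point on the lid's hinge axis (along the box's y), at the middle: box frame (82.5, 0, 85) mm. The lid's underside plane runs through this axis. A wall cupboard hangs above the back right of the worktop: keep a tall arm low there when reaching the raised lid, tilting the tool forward.
- lid_lip (a point): Middle of the lid's front lower edge; moves with the lid, 185 mm from lid_hinge. Its x axis runs along the lid from lip to hinge, z out of the lid's upper face.
- stay (a joint): Stay: aluminium tube 12 mm thick, 90 mm long from the pivot; a steel rod telescopes out of it, ending in a 14 mm rubber ball. Rad: 0 lying level in the box, pointing to the lid hinge (box +x); grows as the end rises; stop at 1.10. Stiff hinge, stays where left. Rod length varies, unmeasured (ball 98 to 116 mm from pivot, clamped), so the lid meets it at about 0.67 to 0.87 rad: feel for it.
- stay_pivot (a point): Pivot of the stay, fixed in the box at box frame (-54.5, -45, 63) mm; axis along the box's y. The pivot bracket is 22 mm wide; beside the lying tube there is 40 mm or more of free space on either side, and 45 mm below its axis (brush heads lie on the floor).
- jar: Black-lidded cream jar 72 mm wide, 86 mm high, at the left. Does not move. Origin: centre of its underside.
- tube: White squeeze tube standing on its cap, 43 x 70 x 134 mm, to the left of the box. Leave it. Origin: centre of its underside.
- tin: Red lidded canister 79 mm wide, 117 mm high, to the right of the box. Leave it. Origin: centre of its underside.
- tape: Roll of white tape 72 mm wide, 22 mm high, lying at the right. Does not move.
- bottle: White squeeze bottle with a blue nozzle, 38 mm wide, 130 mm high, at the right. Does not move.
- pot: White cream pot 68 mm wide, 43 mm high, at the front left. Does not move.

How it is judged:
On the way, in this order (a step that is already met when the one before it is completed fails the run):
1. the lid leans fully back, past upright (value of joint lid above 1.65 rad), for 0.3 s.
2. the stay is flipped fully up (value of joint stay above 1 rad and value of joint lid above 1.5 rad), for 0.3 s.
3. the lid is brought forward onto the raised stay (value of joint stay above 1 rad and value of joint lid below 0.92 rad), for 0.2 s.
At the end, for the whole second after the job is handed in: the lid rests half open at 0.60 to 0.92 rad on the stay, which is up (above 1.0 rad), at rest (all of step 3 and value of joint lid above 0.6 rad and velocity of joint lid between -0.05 and 0.05 rad/s); the robot touches nothing.
It fails at once if the lid drops or slams (its front edge falls faster than about 0.28 m/s) (velocity of joint lid below -1.5 rad/s).
It fails at once if the red canister or the tube beside the box is moved by more than 30 mm (distance of any of tin, tube from where it was at the start of the episode above 0.03 m).
It also fails if it takes over 72 s, if anything falls off the work surface, if the arm or the gripper's body presses on something with over 40 N, if the wrist force passes 120 N, or if a joint passes its speed limit or range.

## Working session

There is one attempt and no reset: what is moved stays moved. The work goes in short steps, Python scripts to look and compute and a tool call to move; the robot and the scene stay as the last step left them, time stands still between calls to the robot, and variables do not carry over. Pictures are saved under pics/ and viewed, at most 10 in all, crops included, and the job is handed in when it is done.

Besides the shell and the picture viewer there is one more tool, called after "Emit:" in YAML: its name, and indented under it one key for each argument. drive_tool: Moves the arm, as the interface text tells. Its arguments: {"type":"object","properties":{"plan":{"type":"array"},"newtons":{"type":"number"}},"required":["plan"]}

```bash
ls; mkdir -p pics
cat > h.py <<'E'
import numpy as np, cv2
from station import manip
from scipy.spatial.transform import Rotation as R
def cloud(s,E=None):
    h,w=s['z_map'].shape; f=h/2/np.tan(np.radians(s['fov_y']/2))
    u,v=np.meshgrid(np.arange(w),np.arange(h))
    xd=(u-s['cx'])/f; yd=(v-s['cy'])/f; x,y=xd.copy(),yd.copy()
    for _ in range(10):
        k=1+s['k1']*(x*x+y*y); x,y=xd/k,yd/k
    z=s['z_map']; P=np.stack([x*z,-y*z,-z,np.ones_like(z)],-1)
    E=s['extrinsics'] if E is None else E
    return (P@np.asarray(E).T)[...,:3]
def save(s,n): cv2.imwrite('pics/'+n+'.png',s['image'][...,::-1])
E
python3 - <<'E'
from h import *
print(manip.finger_overhang, manip.sense())
for n in('scene','side'):
    s=manip.snapshot(n); save(s,n+'0'); np.savez(n+'0.npz',**s)
    print(n,s['fov_y'],s['k1'],np.round(s['extrinsics'],3).tolist())
a=cv2.imread('pics/scene0.png');b=cv2.imread('pics/side0.png')
E
```

```text
pics
0.014 {'t': 0.0, 'q': array([-1.31348001e+00,  5.28488140e-01,  1.43386008e+00, -2.03471585e-05,
        1.18137738e+00, -1.78462974e-01]), 'qd': array([9.08199874e-04, 3.72895995e-04, 1.05322423e-03, 1.25495874e-03,
       2.30327063e-05, 4.71604497e-04]), 'tau': array([ 1.85778840e-04, -4.42346764e+01, -1.78025526e+01, -5.54591099e-05,
        8.43731541e-03, -2.56036472e-06]), 'tcp_pos': array([ 0.26367957, -0.56586244,  0.21603356]), 'tool_rot': array([ 9.76354426e-01,  2.16173306e-01, -5.14369305e-05, -1.06527081e-03]), 'force': array([ 0.56197134, -0.71070645, -0.24056928]), 'ft_torque': array([-0.012287  , -0.0216744 ,  0.03873819]), 'gripper_force': 0.0, 'finger_gap': 0.9967175725731838}
scene 55.4778419362951 0.018304053863398423 [[-0.897, 0.204, -0.393, 0.093], [-0.442, -0.45, 0.776, 0.797], [-0.019, 0.87, 0.493, 0.603], [0.0, 0.0, 0.0, 1.0]]
side 49.771016719917746 -0.11801776430788577 [[0.993, 0.039, -0.113, 0.325], [-0.117, 0.516, -0.848, -1.303], [0.025, 0.855, 0.517, 0.873], [0.0, 0.0, 0.0, 1.0]]
```

View pics/scene0.png

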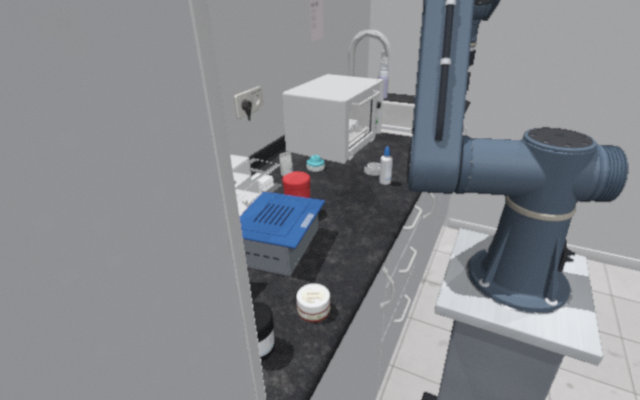

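View pics/side0.png

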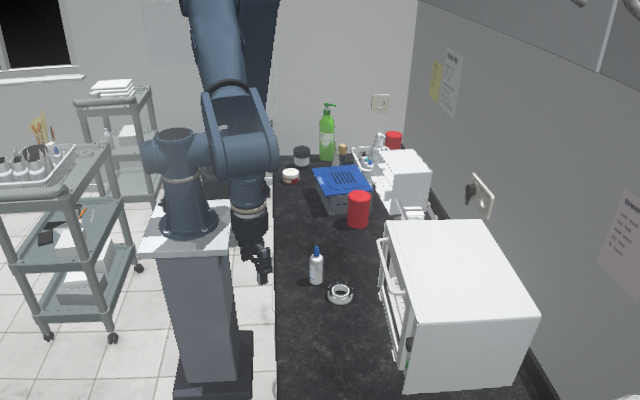

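The lid shows blue in both views (scene about (280,218), side about (342,180)). The red canister is at scene (296,187) and side (358,210), with the pot in front left of the box. I'll measure them from masks and depth.

Run:
```python
from h import *
for n in('scene','side'):
    s=dict(np.load(n+'0.npz')); P=cloud(s); hsv=cv2.cvtColor(s['image'],cv2.COLOR_RGB2HSV)
    H,S,V=cv2.split(hsv); ok=s['z_map']>0
    def rep(nm,m):
        p=P[m&ok]
        if len(p)<20: return
        print(n,nm,len(p),'med',np.median(p,0).round(3),'p1',np.percentile(p,1,0).round(3),'p99',np.percentile(p,99,0).round(3)); return p
    X=P
    m=(H>100)&(H<125)&(S>150)&(V>60)&(X[...,2]>.06)&(X[...,2]<.12)&(X[...,0]>.3)&(X[...,0]<1)&(X[...,1]>-.25)&(X[...,1]<.5)
    m=cv2.morphologyEx(m.astype(np.uint8),cv2.MORPH_OPEN,np.ones((3,3)))>0
    p=rep('lid',m)
    if p is not None:
        q=p[abs(p[:,2]-np.median(p[:,2]))<.008]
        r=cv2.minAreaRect((q[:,:2]*1000).astype(np.float32)); print(r,cv2.boxPoints(r).round(0).tolist())
    m=((H<6)|(H>174))&(S>170)&(V>60)&(X[...,0]>.3)&(X[...,0]<1)&(X[...,2]<.2)&(X[...,2]>0.02)
    rep('red',m)
    b=(X[...,0]>.3)&(X[...,0]<1.1)&(X[...,1]>-.4)&(X[...,1]<.6)
    # height map of scene
    g=(X[...,2]>.02)&(X[...,2]<.6)&b&ok
    im=np.zeros((320,320),np.float32)
    iu=((1.1-X[...,0][g])*400).astype(int); iv=((.6-X[...,1][g])*320).astype(int)
    np.maximum.at(im,(np.clip(iu,0,319),np.clip(iv,0,319)),X[...,2][g])
    cv2.imwrite(f'pics/h_{n}.png',cv2.resize(cv2.applyColorMap(np.clip(im*800,0,255).astype(np.uint8),cv2.COLORMAP_JET),(500,500),interpolation=0))
a=np.hstack([cv2.imread('pics/h_scene.png')[:, :400],cv2.imread('pics/h_side.png')[:, :400]])
s=cv2.imread('pics/side0.png')[110:240,270:450]; c=cv2.imread('pics/scene0.png')[130:280,215:365]
cv2.imwrite('pics/crop.png',np.hstack([cv2.resize(s,(410,300),interpolation=2),cv2.resize(c,(300,300),interpolation=2)]))
```

```text
scene lid 2789 med [0.548 0.144 0.094] p1 [0.462 0.02  0.09 ] p99 [0.648 0.228 0.097]
((557.7269897460938, 124.79875946044922), (176.65972900390625, 212.09910583496094), 8.133868217468262) [[455.0, 217.0], [485.0, 7.0], [660.0, 32.0], [630.0, 242.0]]
scene red 235 med [ 0.581 -0.013  0.093] p1 [ 0.563 -0.047  0.068] p99 [ 0.62  -0.004  0.111]
side lid 772 med [0.541 0.096 0.096] p1 [0.468 0.01  0.091] p99 [0.652 0.211 0.101]
((561.6438598632812, 115.8875732421875), (178.5846405029297, 207.71124267578125), 7.662144660949707) [[459.0, 207.0], [487.0, 1.0], [664.0, 25.0], [636.0, 231.0]]
```

View pics/crop.png

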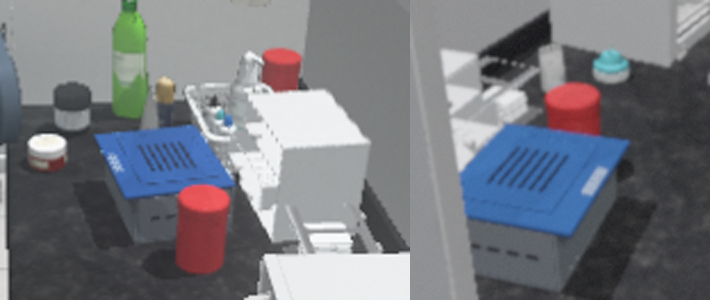

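The crop confirms the lid lies flat on the grey box with its lip towards the robot. Red canister is right of the box, pot and jar are at the left. I still need the neighbours' positions and the nearby tall pieces.

Run:
```python
from h import *
for n in('scene','side'):
    s=dict(np.load(n+'0.npz')); P=cloud(s); hsv=cv2.cvtColor(s['image'],cv2.COLOR_RGB2HSV)
    def pr(nm,u,v): print(n,nm,P[v,u].round(3))
    if n=='scene':
        for nm,u,v in [('occl',100,200),('occl2',200,100),('occl3',230,300),('redtop',296,180),('pot',313,293),('jar',258,325),('bott',386,160),('box front',262,250)]: pr(nm,u,v)
    else:
        for nm,u,v in [('redtop',358,196),('redmid',358,212),('pot',290,174),('jar',301,152),('tube?',341,155),('tube2?',334,158),('green',326,140),('gold',342,148),('whitebox',404,160),('cupb',560,30),('cupb2',625,50),('bott',316,262)]: pr(nm,u,v)
    red=P[(((hsv[...,0]<8)|(hsv[...,0]>172))&(hsv[...,1]>130)&(s['z_map']>0))]
    k=(abs(red[:,2]-.117)<.012)&(red[:,0]>.4)&(red[:,1]<.2); q=red[k]
    if len(q)>5: print('red top circle',cv2.minEnclosingCircle((q[:,:2]*1000).astype(np.float32)),len(q))
    # tall things near the workspace
    Q=P[(s['z_map']>0)&(P[...,0]>.3)&(P[...,0]<1)&(P[...,1]>-.3)&(P[...,1]<.6)&(P[...,2]>.12)]
    for z0 in np.arange(.12,1,.1):
        q=Q[(Q[:,2]>z0)&(Q[:,2]<z0+.1)]
        if len(q): print(n,'z',round(z0,2),len(q),np.percentile(q,[2,50,98],0).round(2).tolist())
```

```text
scene occl [0.319 0.668 0.482]
scene occl2 [0.319 0.565 0.521]
scene occl3 [0.318 0.573 0.308]
scene redtop [ 0.588 -0.024  0.118]
scene pot [0.378 0.283 0.042]
scene jar [0.407 0.431 0.084]
scene bott [ 0.419 -0.322  0.088]
scene box front [0.543 0.223 0.058]
red top circle ((598.7190551757812, -43.18467712402344), 39.558189392089844) 324
scene z 0.12 2625 [[0.32, -0.29, 0.12], [0.32, 0.55, 0.17], [0.92, 0.6, 0.22]]
scene z 0.22 3497 [[0.32, -0.29, 0.22], [0.32, 0.56, 0.27], [0.92, 0.6, 0.32]]
scene z 0.32 4660 [[0.32, -0.28, 0.32], [0.32, 0.56, 0.37], [0.92, 0.6, 0.42]]
scene z 0.42 6721 [[0.32, -0.28, 0.42], [0.32, 0.57, 0.47], [0.92, 0.6, 0.52]]
scene z 0.52 6821 [[0.32, -0.25, 0.52], [0.32, 0.57, 0.56], [0.92, 0.6, 0.59]]
side redtop [ 0.596 -0.052  0.117]
side redmid [ 0.595 -0.079  0.069]
side pot [0.375 0.263 0.044]
side jar [0.428 0.381 0.086]
side tube? [0.604 0.39  0.062]
side tube2? [0.557 0.28  0.102]
side green [0.545 0.465 0.103]
side gold [0.607 0.395 0.094]
side whitebox [0.797 0.104 0.172]
side cupb [ 0.592 -0.922  0.817]
side cupb2 [ 0.325 -1.303  0.873]
side bott [ 0.423 -0.354  0.085]
red top circle ((602.2614135742188, -51.56508255004883), 40.18143081665039) 251
side z 0.12 6354 [[0.35, -0.25, 0.12], [0.8, 0.3, 0.17], [0.92, 0.55, 0.22]]
side z 0.22 5431 [[0.34, -0.28, 0.22], [0.87, 0.51, 0.27], [0.92, 0.55, 0.32]]
side z 0.32 5758 [[0.34, -0.28, 0.32], [0.88, 0.53, 0.37], [0.92, 0.55, 0.42]]
side z 0.42 6240 [[0.34, -0.28, 0.42], [0.89, 0.53, 0.47], [0.92, 0.55, 0.52]]
side z 0.52 6789 [[0.32, -0.28, 0.52], [0.89, 0.53, 0.57], [0.92, 0.55, 0.62]]
side z 0.62 5419 [[0.31, -0.28, 0.62], [0.9, 0.33, 0.66], [0.92, 0.55, 0.7]]
side z 0.72 344 [[0.3, -0.27, 0.72], [0.32, -0.26, 0.75], [0.34, -0.25, 0.77]]
```

Emit:
drive_tool:
  plan:
    - [0,0,-0.02,0,0,0,-1]
    - [0,0,-0.02,0,0,0,-1]
    - [0,0,-0.02,0,0,0,-1]

```text
t: 0.4
tcp_pos: [0.2637, -0.566, 0.2768]
tool_rot: [0.976, 0.216, -0.0, -0.001]
force: [-0.3, -0.2, -0.1]
finger_gap: 0.515
gripper_force: 0.0
```

Emit:
drive_tool:
  plan:
    - [0.03,-0.039,-0.005,0,0,0,-1]
    - [0.03,-0.039,-0.005,0,0,0,-1]
    - [0.03,-0.039,-0.005,0,0,0,-1]
    - [0.03,-0.039,-0.005,0,0,0,-1]
    - [0.03,-0.039,-0.005,0,0,0,-1]
    - [0.03,-0.039,-0.005,0,0,0,-1]
    - [0.03,-0.039,-0.005,0,0,0,-1]
    - [0.03,-0.039,-0.005,0,0,0,-1]
    - [0.03,-0.039,-0.005,0,0,0,-1]
    - [0.03,-0.039,-0.005,0,0,0,-1]

```text
t: 1.4
tcp_pos: [0.3709, -0.0843, 0.3271]
tool_rot: [0.976, 0.216, 0.0, -0.0]
force: [2.0, -0.3, 0.3]
finger_gap: 0.001
gripper_force: 0.0
```

Emit:
drive_tool:
  plan:
    - [0.03,-0.039,-0.01,0,0,8.5,-1]
    - [0.03,-0.039,-0.01,0,0,8.5,-1]
    - [0.03,-0.03,-0.01,0,0,0,-1]
    - [0.02,-0.02,0,0,0,0,-1]
    - [0,0,0,0,0,0,-1]
    - [0,0,0,0,0,0,-1]

```text
t: 2.0
tcp_pos: [0.4317, 0.0466, 0.3521]
tool_rot: [0.995, 0.102, -0.001, 0.0]
force: [0.4, -0.2, 0.4]
finger_gap: 0.001
gripper_force: 0.0
```

Run:
```python
from h import *
st=manip.sense(); s=manip.snapshot('wrist'); save(s,'w1')
print(st['q'].round(3),st['tcp_pos'].round(4),s['fov_y'],s['k1'],np.round(s['mount'],3).tolist())
T=np.eye(4);T[:3,:3]=R.from_quat(st['tool_rot']).as_matrix();T[:3,3]=st['tcp_pos']
E=T@s['mount'];np.savez('w1.npz',E=E,**s)
P=cloud(s,E);H,S,V=cv2.split(cv2.cvtColor(s['image'],cv2.COLOR_RGB2HSV))
m=(H>100)&(H<125)&(S>150)&(V>50)&(abs(P[...,2]-.093)<.012)
m=cv2.morphologyEx(m.astype(np.uint8),cv2.MORPH_OPEN,np.ones((3,3)))>0
p=P[m];r=cv2.minAreaRect((p[:,:2]*1000).astype(np.float32));print(len(p),np.median(p,0),r,cv2.boxPoints(r).tolist())
```

```text
[-1.510e-01  1.060e-01  1.681e+00 -1.000e-03  1.356e+00  1.217e+00] [0.4317 0.0466 0.3521] 68.17192035095928 -0.005495539285157845 [[0.0, 0.95, 0.313, 0.08], [1.0, -0.0, -0.001, -0.0], [-0.001, 0.313, -0.95, -0.156], [0.0, 0.0, 0.0, 1.0]]
4598 [0.55622103 0.18164791 0.09338747] ((546.8927612304688, 119.6280517578125), (152.49819946289062, 214.88616943359375), 8.353611946105957) [[455.84307861328125, 214.8535614013672], [487.06219482421875, 2.2472877502441406], [637.9424438476562, 24.402542114257812], [606.7233276367188, 237.00881958007812]]
```

View pics/w1.png

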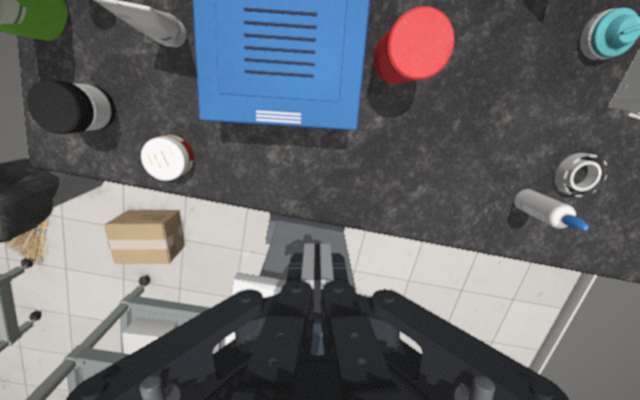

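The wrist view confirms the lid, with front edge at pixels (200,120)-(358,128), the red tin at (415,45), the tube at (150,20) and the pot at (167,158). The lid comes out at lip middle (0.4715, 0.1085) with yaw 8.35°, and the 215 mm width matches.

Emit:
drive_tool:
  plan:
    - [0.003,-0.028,0,0,0,3.3,-1]
    - [0.003,-0.028,0.03,0,0,0,-1]
    - [0,0,0.03,0,7.5,0,-1]
    - [0,0,0,0,7.5,0,-1]
    - [0,0,0,0,7.5,0,-1]
    - [0,0,0,0,7.5,0,-1]
    - [0,0,0,0,7.5,0,-1]
    - [0,0,0,0,7.5,0,-1]
    - [0,0,0,0,0,0,-1]

```text
t: 2.95
tcp_pos: [0.4274, 0.1106, 0.2928]
tool_rot: [0.941, 0.073, 0.328, -0.038]
force: [0.0, 0.6, 1.0]
finger_gap: -0.001
gripper_force: 0.0
```

```bash
python3 -c "
from h import *
s=manip.sense();print(s['q'].round(3),R.from_quat(s['tool_rot']).as_matrix().round(3).tolist())"
```

```text
[-0.162 -0.04   2.251  0.66   0.36   0.698] [[0.775, 0.162, 0.611], [0.113, -0.986, 0.119], [0.622, -0.023, -0.782]]
```

```bash
cat >> h.py <<'E'
YAW=np.radians(8.35); U=np.array([np.cos(YAW),np.sin(YAW),0]); Vv=np.array([-np.sin(YAW),np.cos(YAW),0]); Z=np.array([0,0,1.])
LIP=np.array([.4715,.1085,.085]); HIN=LIP+.185*U; PIV=HIN-.137*U-.045*Vv-.022*Z
def rot(phi,roll=0):  # tilt forward phi deg; roll 0: tool y = -box y
    z=np.sin(np.radians(phi))*U-np.cos(np.radians(phi))*Z; y=-Vv; x=np.cross(y,z)
    return R.from_matrix(np.c_[x,y,z])*R.from_rotvec([0,0,np.radians(roll)])
def rows(targets,g=-1,start=None):
    """targets: (pos, Rotation, nrows); prints rows"""
    if start is None:
        s=manip.sense(); p,r=s['tcp_pos'],R.from_quat(s['tool_rot'])
    else: p,r=start
    out=[]
    for tp,tr,n in targets:
        p0=p;rv=(r.inv()*tr).as_rotvec()
        for i in range(n):
            d=r.inv().apply(p0+(tp-p0)*(i+1)/n-p); w=np.degrees(rv/n)
            row=[round(float(a),3) for a in d]+[round(float(a),1) for a in w]
            p=p+r.apply(row[:3]); r=r*R.from_rotvec(np.radians(row[3:]))
            out.append(row+[g])
    print('max shift',max(np.linalg.norm(o[:3]) for o in out)); print(out); return p,r
def at(x,y,z,ref=LIP): return np.array([*(ref+x*U+y*Vv)[:2],z])
E
python3 - <<'E'
from h import *
print(HIN,PIV)
rows([(at(-.045,0,.20),rot(25),3),(at(-.045,0,.075),rot(25),4),(at(-.02,0,.075),rot(25),1),(at(-.02,0,.075),rot(25),1)])
E
```

```text
[0.6545389  0.13536564 0.085     ] [0.52552606 0.07094757 0.063     ]
max shift 0.03178049716414141
[[-0.02, 0.004, 0.024, -0.5, -4.5, 0.1, -1], [-0.017, 0.003, 0.025, -0.5, -4.5, 0.1, -1], [-0.016, 0.003, 0.027, -0.5, -4.5, 0.1, -1], [-0.013, 0.0, 0.028, -0.0, 0.0, -0.0, -1], [-0.014, 0.0, 0.028, -0.0, 0.0, -0.0, -1], [-0.013, 0.0, 0.029, -0.0, 0.0, -0.0, -1], [-0.013, 0.0, 0.028, -0.0, 0.0, -0.0, -1], [0.023, 0.0, 0.011, -0.2, 0.0, -0.1, -1], [-0.0, 0.0, -0.0, 0.0, 0.0, -0.0, -1]]
```

Emit:
drive_tool:
  plan:
    - [-0.02,0.004,0.024,-0.5,-4.5,0.1,-1]
    - [-0.017,0.003,0.025,-0.5,-4.5,0.1,-1]
    - [-0.016,0.003,0.027,-0.5,-4.5,0.1,-1]
    - [-0.013,0.0,0.028,0,0,0,-1]
    - [-0.014,0.0,0.028,0,0,0,-1]
    - [-0.013,0.0,0.029,0,0,0,-1]
    - [-0.013,0.0,0.028,0,0,0,-1]
    - [0,0,0,0,0,0,-1]
    - [0,0,0,0,0,0,-1]

```text
t: 3.85
tcp_pos: [0.4357, 0.1145, 0.1468]
tool_rot: [0.971, 0.077, 0.225, -0.035]
force: [-0.1, -0.2, 0.2]
finger_gap: 0.003
gripper_force: 0.0
```

Run:
```python
from h import *
s=manip.sense();print(s['q'].round(3),R.from_quat(s['tool_rot']).as_matrix().round(3).tolist(),s['tcp_pos'],at(-.045,0,.075),s['force'])
r=rot(25)
rows([(at(-.02,0,.075),r,3),(at(-.009,0,.076),r,3)])
```

```text
[-0.095  0.359  2.287  1.187  0.154  0.166] [[0.887, 0.165, 0.431], [0.134, -0.986, 0.102], [0.441, -0.033, -0.897]] [0.43567368 0.11447312 0.14684079] [0.42697703 0.10196511 0.075     ] [-0.11569901 -0.21794957  0.16673854]
max shift 0.025059928172283336
[[-0.006, 0.005, 0.023, -0.7, -0.4, 0.1, -1], [-0.006, 0.004, 0.024, -0.7, -0.4, 0.1, -1], [-0.006, 0.004, 0.024, -0.7, -0.4, 0.1, -1], [0.003, -0.0, 0.001, -0.0, 0.0, -0.0, -1], [0.004, -0.0, 0.001, -0.0, 0.0, -0.0, -1], [0.003, -0.0, 0.001, -0.0, 0.0, -0.0, -1]]
```

Run:
```python
from h import *
rows([(at(-.04,.06,.147),rot(16),4),(at(-.04,.06,.075),rot(16),4)])
```

```text
max shift 0.018681541692269404
[[-0.001, -0.012, -0.0, -0.5, -2.5, 0.1, -1], [-0.001, -0.012, -0.0, -0.5, -2.5, 0.1, -1], [-0.002, -0.013, -0.001, -0.5, -2.5, 0.1, -1], [-0.001, -0.012, 0.0, -0.5, -2.5, 0.1, -1], [-0.005, 0.0, 0.017, -0.0, -0.0, 0.0, -1], [-0.005, 0.0, 0.018, -0.0, -0.0, 0.0, -1], [-0.005, 0.0, 0.017, -0.0, -0.0, 0.0, -1], [-0.005, 0.0, 0.017, -0.0, -0.0, 0.0, -1]]
```

Emit:
drive_tool:
  plan:
    - [-0.001,-0.012,0,-0.5,-2.5,0.1,-1]
    - [-0.001,-0.012,0,-0.5,-2.5,0.1,-1]
    - [-0.002,-0.013,-0.001,-0.5,-2.5,0.1,-1]
    - [-0.001,-0.012,0,-0.5,-2.5,0.1,-1]
    - [-0.005,0,0.017,0,0,0,-1]
    - [-0.005,0,0.018,0,0,0,-1]
    - [-0.005,0,0.017,0,0,0,-1]
    - [-0.005,0,0.017,0,0,0,-1]
    - [0,0,0,0,0,0,-1]

```text
t: 4.75
tcp_pos: [0.4335, 0.1512, 0.0998]
tool_rot: [0.979, 0.079, 0.184, -0.041]
force: [-0.1, 0.6, -0.8]
finger_gap: -0.002
gripper_force: 0.0
```

Run:
```python
from h import *
s=manip.sense();print(s['q'].round(3),R.from_quat(s['tool_rot']).as_matrix().round(3).tolist(),s['tcp_pos'],s['tcp_pos']-at(-.04,.06,.075))
```

```text
[0.019 0.488 2.248 1.208 0.11  0.242] [[0.919, 0.17, 0.355], [0.14, -0.984, 0.109], [0.367, -0.051, -0.929]] [0.43347014 0.15122549 0.09984334] [ 0.0102593  -0.01082969  0.02484334]
```

```bash
cat >> h.py <<'E'
def srot(phi,side): return rot(phi)*R.from_rotvec([np.radians(side),0,0])
E
python3 - <<'E'
from h import *
r=srot(40,30)
rows([(at(-.05,.03,.16),r,8)])
E
```

```text
max shift 0.008306623862918075
[[0.001, 0.002, -0.008, 3.3, 2.2, -0.6, -1], [0.0, 0.001, -0.008, 3.3, 2.2, -0.6, -1], [0.002, 0.001, -0.008, 3.3, 2.2, -0.6, -1], [0.001, 0.0, -0.008, 3.3, 2.2, -0.6, -1], [0.002, 0.0, -0.008, 3.3, 2.2, -0.6, -1], [0.002, -0.0, -0.008, 3.3, 2.2, -0.6, -1], [0.002, -0.001, -0.008, 3.3, 2.2, -0.6, -1], [0.003, -0.001, -0.007, 3.3, 2.2, -0.6, -1]]
```

Emit:
drive_tool:
  plan:
    - [0,0,-0.02,6,0,0,-1]
    - [0,0,-0.02,6,0,0,-1]
    - [0,0,-0.02,6,0,0,-1]
    - [0,0,-0.01,6,0,0,-1]
    - [0,0,-0.01,6,0,0,-1]
    - [0,0,0,0,0,0,-1]

```text
t: 5.35
tcp_pos: [0.409, 0.1252, 0.1713]
tool_rot: [0.936, 0.123, 0.157, -0.29]
force: [0.2, 0.3, -0.3]
finger_gap: -0.0
gripper_force: 0.0
```

Run:
```python
from h import *
s=manip.sense();print(s['q'].round(3),R.from_quat(s['tool_rot']).as_matrix().round(3).tolist(),s['tcp_pos'])
r=srot(40,30)
rows([(at(-.05,.03,.16),r,6),(at(-.05,.03,.065),r,3)])
```

```text
[-0.491  0.414  2.223  0.945  0.868  0.056] [[0.921, 0.32, 0.222], [0.138, -0.801, 0.582], [0.364, -0.505, -0.782]] [0.40895979 0.12523937 0.17129353]
max shift 0.032031234756093936
[[0.001, 0.001, 0.002, -0.5, 2.7, -1.6, -1], [0.0, 0.0, 0.003, -0.5, 2.7, -1.6, -1], [0.001, 0.001, 0.002, -0.5, 2.7, -1.6, -1], [0.0, 0.001, 0.003, -0.5, 2.7, -1.6, -1], [0.001, 0.0, 0.002, -0.5, 2.7, -1.6, -1], [-0.0, 0.001, 0.003, -0.5, 2.7, -1.6, -1], [-0.021, 0.012, 0.021, 0.0, -0.1, 0.0, -1], [-0.02, 0.012, 0.021, 0.0, -0.1, 0.0, -1], [-0.02, 0.012, 0.02, 0.0, -0.1, 0.0, -1]]
```

Works smoothly. Continue tilting and then descend.

Emit:
drive_tool:
  plan:
    - [0.001,0.001,0.002,-0.5,2.7,-1.6,-1]
    - [0,0,0.003,-0.5,2.7,-1.6,-1]
    - [0.001,0.001,0.002,-0.5,2.7,-1.6,-1]
    - [0,0.001,0.003,-0.5,2.7,-1.6,-1]
    - [0.001,0,0.002,-0.5,2.7,-1.6,-1]
    - [0,0.001,0.003,-0.5,2.7,-1.6,-1]
    - [-0.021,0.012,0.021,0,0,0,-1]
    - [-0.02,0.012,0.021,0,0,0,-1]
    - [-0.02,0.012,0.02,0,0,0,-1]
    - [0,0,0,0,0,0,-1]

```text
t: 6.35
tcp_pos: [0.4321, 0.1343, 0.0655]
tool_rot: [0.899, 0.157, 0.303, -0.275]
force: [-0.2, 0.3, -0.9]
finger_gap: 0.003
gripper_force: 0.0
```

Run:
```python
from h import *
s=manip.sense();print(s['q'].round(3),R.from_quat(s['tool_rot']).as_matrix().round(3).tolist(),s['tcp_pos'],s['tcp_pos']-at(-.05,.03,.065))
r=srot(40,30)
rows([(at(-.01,.03,.065),r,3),(at(-.008,.03,.075),r,2)])
```

```text
[-0.555  0.92   2.439  1.859  0.886 -1.287] [[0.767, 0.449, 0.458], [0.116, -0.799, 0.59], [0.631, -0.399, -0.665]] [0.43214797 0.13430611 0.0654756 ] [0.01447453 0.00338511 0.0004756 ]
max shift 0.0091104335791443
[[0.006, 0.003, 0.004, -0.4, 0.3, -0.1, -1], [0.007, 0.003, 0.005, -0.4, 0.3, -0.1, -1], [0.006, 0.003, 0.004, -0.4, 0.3, -0.1, -1], [0.004, -0.001, -0.003, 0.0, -0.0, 0.0, -1], [0.004, -0.002, -0.002, 0.0, -0.0, 0.0, -1]]
```

Emit:
drive_tool:
  plan:
    - [0.006,0.003,0.004,0,0,0,-1]
    - [0.007,0.003,0.005,0,0,0,-1]
    - [0.006,0.003,0.004,0,0,0,-1]
    - [0.004,-0.001,-0.003,0,0,0,-1]
    - [0.004,-0.002,-0.002,0,0,0,-1]
    - [0.004,-0.003,-0.004,0,0,0,-1]
    - [0,0,0,0,0,0,-1]

```text
t: 7.05
tcp_pos: [0.4603, 0.1367, 0.0875]
tool_rot: [0.898, 0.159, 0.309, -0.271]
force: [0.2, 0.2, -0.1]
finger_gap: 0.002
gripper_force: 0.0
```

```bash
cat >> h.py <<'E'
def tcp_lid(th,r,y=.03,dep=.012,push=0):
    x,_,d=r.as_matrix().T
    x2=np.array([x@U,x[2]]);d2=np.array([d@U,d[2]])
    l=np.array([-np.cos(th),np.sin(th)]); n=np.array([np.sin(th),np.cos(th)])
    A0=.185*l-(.014*d2+.011*x2)+dep*d2   # lip edge on face
    L=dep*np.linalg.norm(d2)
    A1=(.185-L)*l-(.014*d2+.011*x2)      # tip on underside
    fa=np.arctan2(-d2[1],d2[0])
    p=(A0 if th<fa else A1)+push*n
    return HIN+p[0]*U+p[1]*Z+y*Vv
E
python3 - <<'E'
from h import *
s=manip.sense();print(s['q'].round(3),s['tcp_pos'],s['force'])
r=R.from_quat(s['tool_rot'])
x=(s['tcp_pos']-LIP);print(x@U,x@Vv,x[2])
print([ (t,(tcp_lid(t,r)-LIP)@U, tcp_lid(t,r)[2]) for t in (0,.1)])
rows([(tcp_lid(t,r,y=x@Vv),r,2) for t in (.05,.1,.15,.2)])
E
```

```text
[-0.499  0.805  2.367  1.774  0.852 -1.066] [0.46027716 0.13670224 0.08750346] [ 0.16194616  0.18523813 -0.14402644]
-0.007008347517183832 0.029533059908456033 0.0025034628164812
[(0, np.float64(-0.00954406820589978), np.float64(0.07928129740647795)), (0.1, np.float64(-0.008619838782334549), np.float64(0.09775047948614116))]
max shift 0.005099019513592785
[[-0.001, -0.001, -0.001, 0.0, 0.0, 0.0, -1], [-0.0, -0.0, -0.001, 0.0, 0.0, 0.0, -1], [0.003, -0.002, -0.003, 0.0, 0.0, 0.0, -1], [0.003, -0.002, -0.003, 0.0, 0.0, 0.0, -1], [0.004, -0.001, -0.003, 0.0, 0.0, 0.0, -1], [0.003, -0.002, -0.002, 0.0, 0.0, 0.0, -1], [0.004, -0.001, -0.003, 0.0, 0.0, 0.0, -1], [0.003, -0.002, -0.002, 0.0, 0.0, 0.0, -1]]
```

```bash
cat >> h.py <<'E'
def lid_angle(views=('scene','side'),imgs=None):
    out=[]
    for n in views:
        s=manip.snapshot(n) if imgs is None else imgs[n]; P=cloud(s); H,S,V=cv2.split(cv2.cvtColor(s['image'],cv2.COLOR_RGB2HSV))
        Q=P-HIN; a=Q@U; b=Q@Vv
        m=(H>100)&(H<125)&(S>140)&(V>40)&(abs(b)<.1)&(abs(a)<.2)&(P[...,2]>.07)&(s['z_map']>0)
        m=cv2.erode(m.astype(np.uint8),np.ones((3,3)))>0
        if m.sum()<30: out.append((n,None,int(m.sum()))); continue
        ang=np.arctan2(Q[m][:,2],-a[m]); rad=np.hypot(Q[m][:,2],a[m]); k=rad>.08
        th=ang[k]-np.arcsin(.008/rad[k]); th2=ang[k]
        out.append((n,'top',round(float(np.median(th)),3),'under',round(float(np.median(th2)),3),int(k.sum())))
    return out
E
python3 - <<'E'
from h import *
print(lid_angle())
s=manip.snapshot('wrist');save(s,'w2')
E
```

```text
[('scene', 'top', 0.008, 'under', 0.072, 1521), ('side', 'top', 0.018, 'under', 0.077, 371)]
```

View pics/w2.png

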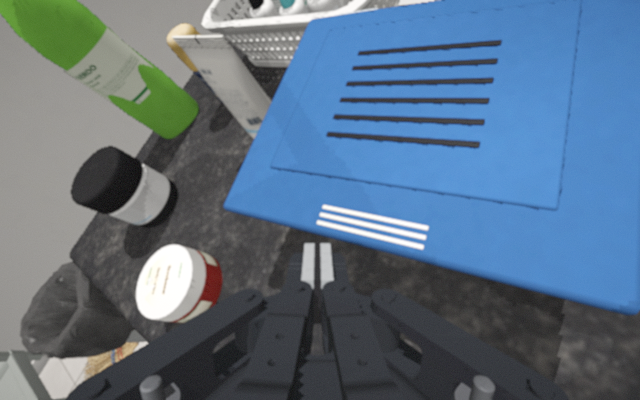

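The fingertips show at (317,245), about 12 px in front of the lip edge (about row 230 there), so they aren't under it yet. I'll measure both in this view.

Run:
```python
from h import *
st=manip.sense(); s=manip.snapshot('wrist')
T=np.eye(4);T[:3,:3]=R.from_quat(st['tool_rot']).as_matrix();T[:3,3]=st['tcp_pos']
P=cloud(s,T@s['mount'])
def box(p): q=p-LIP; return [round(float(v),4) for v in (q@U,q@Vv,p[2])]
for u in (308,326):
    for v in (242,246,252,260): print(u,v,box(P[v,u]), (np.linalg.inv(T)@np.r_[P[v,u],1])[:3].round(4))
H,S,V=cv2.split(cv2.cvtColor(s['image'],cv2.COLOR_RGB2HSV))
m=(H>100)&(H<125)&(S>150)
for u in (260,300,345,400,500):
    v=np.where(m[:,u])[0].max(); print('edge',u,v,box(P[v-2,u]),box(P[v-8,u]))
```

```text
308 242 [0.0076, 0.0832, -0.0005] [-0.0439 -0.0082  0.0929]
308 246 [-0.0119, 0.022, 0.1087] [ 0.0104 -0.0045 -0.0214]
308 252 [-0.0153, 0.0189, 0.1122] [ 0.0101 -0.0043 -0.0271]
308 260 [-0.0196, 0.014, 0.1187] [ 0.0109 -0.004  -0.0363]
326 242 [0.0118, 0.0651, 0.0005] [-0.0402  0.0084  0.0854]
326 246 [-0.009, 0.0138, 0.1058] [ 0.0108  0.0047 -0.0221]
326 252 [-0.0124, 0.0112, 0.1091] [ 0.0103  0.0045 -0.0274]
326 260 [-0.0168, 0.0069, 0.1155] [ 0.0109  0.0042 -0.0362]
edge 260 218 [0.0007, 0.0722, 0.0917] [0.0043, 0.073, 0.093]
edge 300 228 [0.0008, 0.0411, 0.0915] [0.0041, 0.042, 0.0925]
edge 345 240 [0.0005, 0.0115, 0.0909] [0.0034, 0.0119, 0.0925]
edge 400 254 [0.0004, -0.0191, 0.0911] [0.0031, -0.0186, 0.0921]
edge 500 281 [-0.0001, -0.0628, 0.0895] [0.0018, -0.0622, 0.0927]
```

```bash
sed -i 's/\.014\*d2/OV*d2/g; s/^def tcp_lid/OV=-.019\ndef tcp_lid/' h.py
python3 - <<'E'
from h import *
s=manip.sense();r=R.from_quat(s['tool_rot']);y=(s['tcp_pos']-LIP)@Vv
print(r.as_matrix()[:,2]@U,r.as_matrix()[2,2])
t=tcp_lid(0,r,y=y);print((t-LIP)@U,t[2])
yo=y
rows([(t-.032*U-.012*Z,r,3),(t-.006*U-.012*Z,r,4),(t-.002*U-.008*Z,r,2)])
E
```

```text
0.5474005704282089 -0.6632895872774291
0.008509188098246133 0.05740804149254281
max shift 0.014866068747318505
[[-0.013, 0.003, 0.006, 0.0, 0.0, 0.0, -1], [-0.013, 0.004, 0.006, 0.0, 0.0, 0.0, -1], [-0.013, 0.003, 0.006, 0.0, 0.0, 0.0, -1], [0.005, 0.002, 0.003, 0.0, 0.0, 0.0, -1], [0.005, 0.002, 0.004, 0.0, 0.0, 0.0, -1], [0.005, 0.003, 0.003, 0.0, 0.0, 0.0, -1], [0.005, 0.002, 0.004, 0.0, 0.0, 0.0, -1], [0.003, -0.0, -0.0, 0.0, 0.0, 0.0, -1], [0.003, -0.0, -0.001, 0.0, 0.0, 0.0, -1]]
```

Emit:
drive_tool:
  plan:
    - [-0.013,0.003,0.006,0,0,0,-1]
    - [-0.013,0.004,0.006,0,0,0,-1]
    - [-0.013,0.003,0.006,0,0,0,-1]
    - [0.005,0.002,0.003,0,0,0,-1]
    - [0.005,0.002,0.004,0,0,0,-1]
    - [0.005,0.003,0.003,0,0,0,-1]
    - [0,0,0,0,0,0,-1]
    - [0,0,0,0,0,0,-1]

```text
t: 8.05
tcp_pos: [0.463, 0.1362, 0.0451]
tool_rot: [0.898, 0.158, 0.308, -0.271]
force: [0.0, 0.2, -0.2]
finger_gap: -0.0
gripper_force: 0.0
```

Run:
```python
from h import *
st=manip.sense(); s=manip.snapshot('wrist');save(s,'w3')
q=st['tcp_pos']-LIP
print(st['q'].round(3),q@U,q@Vv,st['tcp_pos'][2],st['force'])
```

```text
[-0.496  0.941  2.358  1.88   0.884 -1.224] -0.004357145384739606 0.028640959261640574 0.04510347987552071 [ 0.01520851  0.1874546  -0.1744464 ]
```

View pics/w3.png

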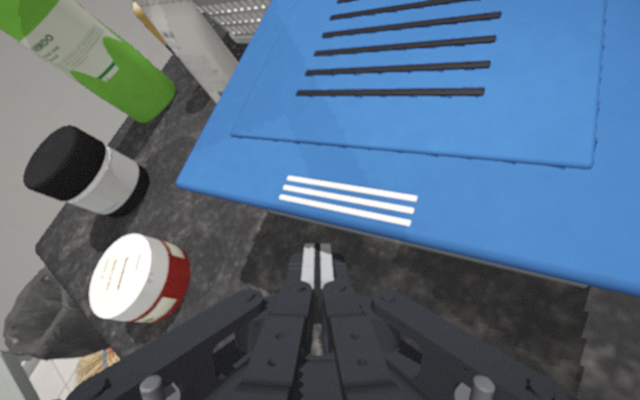

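Tips at (317,245) are still about 25 px short of the lip and lower than it. No contact yet, which agrees with the depth-measured tip at -19 mm. Move forward, then up.

Run:
```python
from h import *
s=manip.sense();r=R.from_quat(s['tool_rot']);q=s['tcp_pos']-LIP;y=q@Vv
rows([(at(.012,y,.045),r,4),(at(.012,y,.06),r,3),(tcp_lid(.06,r,y=y,push=.002),r,3)])
```

```text
max shift 0.005385164807134504
[[0.003, 0.001, 0.002, 0.0, 0.0, 0.0, -1], [0.003, 0.002, 0.003, 0.0, 0.0, 0.0, -1], [0.003, 0.001, 0.002, 0.0, 0.0, 0.0, -1], [0.004, 0.002, 0.002, 0.0, 0.0, 0.0, -1], [0.003, -0.002, -0.003, 0.0, 0.0, 0.0, -1], [0.003, -0.002, -0.004, 0.0, 0.0, 0.0, -1], [0.003, -0.002, -0.003, 0.0, 0.0, 0.0, -1], [0.002, -0.002, -0.003, 0.0, 0.0, 0.0, -1], [0.001, -0.002, -0.003, 0.0, 0.0, 0.0, -1], [0.002, -0.001, -0.002, 0.0, 0.0, 0.0, -1]]
```

Emit:
drive_tool:
  plan:
    - [0.003,0.001,0.002,0,0,0,-1]
    - [0.003,0.002,0.003,0,0,0,-1]
    - [0.003,0.001,0.002,0,0,0,-1]
    - [0.004,0.002,0.002,0,0,0,-1]
    - [0.003,-0.002,-0.003,0,0,0,-1]
    - [0.003,-0.002,-0.004,0,0,0,-1]
    - [0.003,-0.002,-0.003,0,0,0,-1]
    - [0.002,-0.002,-0.003,0,0,0,-1]
    - [0.001,-0.002,-0.003,0,0,0,-1]
    - [0.002,-0.001,-0.002,0,0,0,-1]

```text
t: 9.1
tcp_pos: [0.4769, 0.1382, 0.0709]
tool_rot: [0.898, 0.158, 0.308, -0.271]
force: [-1.0, 0.6, -1.0]
finger_gap: 0.0
gripper_force: 0.8
```

Run:
```python
from h import *
s=manip.sense();q=s['tcp_pos']-LIP;y=q@Vv;r=R.from_quat(s['tool_rot'])
print(s['q'].round(3),q@U,y,s['tcp_pos'][2],s['force'],lid_angle())
rows([(tcp_lid(t,r,y=y,push=.003),r,1) for t in (.1,.15,.2,.25,.3,.35,.4,.45,.5,.55)])
```

```text
[-0.469  0.841  2.323  1.795  0.85  -1.052] 0.00964786428696331 0.028584267934581097 0.0709047626348426 [-0.98695083  0.62918529 -0.99137584] [('scene', 'top', 0.085, 'under', 0.148, 1401), ('side', 'top', 0.098, 'under', 0.156, 346)]
max shift 0.009695359714832659
[[0.005, -0.003, -0.005, -0.0, -0.0, 0.0, -1], [0.007, -0.003, -0.006, -0.0, -0.0, 0.0, -1], [0.007, -0.003, -0.005, -0.0, -0.0, 0.0, -1], [0.008, -0.003, -0.004, -0.0, -0.0, 0.0, -1], [0.007, -0.002, -0.005, -0.0, -0.0, 0.0, -1], [0.008, -0.003, -0.004, -0.0, -0.0, 0.0, -1], [0.008, -0.002, -0.004, -0.0, -0.0, 0.0, -1], [0.009, -0.002, -0.003, -0.0, -0.0, 0.0, -1], [0.008, -0.002, -0.003, -0.0, -0.0, 0.0, -1], [0.009, -0.001, -0.003, -0.0, -0.0, 0.0, -1]]
```

Emit:
drive_tool:
  plan:
    - [0.005,-0.003,-0.005,0,0,0,-1]
    - [0.007,-0.003,-0.006,0,0,0,-1]
    - [0.007,-0.003,-0.005,0,0,0,-1]
    - [0.008,-0.003,-0.004,0,0,0,-1]
    - [0.007,-0.002,-0.005,0,0,0,-1]
    - [0.008,-0.003,-0.004,0,0,0,-1]
    - [0.008,-0.002,-0.004,0,0,0,-1]
    - [0.009,-0.002,-0.003,0,0,0,-1]
    - [0.008,-0.002,-0.003,0,0,0,-1]
    - [0.009,-0.001,-0.003,0,0,0,-1]

```text
t: 10.2
tcp_pos: [0.504, 0.1422, 0.1565]
tool_rot: [0.898, 0.159, 0.308, -0.271]
force: [-0.4, 0.8, -1.7]
finger_gap: -0.002
gripper_force: 0.7
```

Run:
```python
from h import *
s=manip.sense();q=s['tcp_pos']-LIP;y=q@Vv;r=R.from_quat(s['tool_rot'])
print(s['q'].round(3),q@U,y,s['tcp_pos'][2],s['force'],lid_angle(),s['tcp_pos']-tcp_lid(.55,r,y=y))
rows([(tcp_lid(t,r,y=y,push=.003),r,1) for t in np.arange(.6,1.06,.05)])
```

```text
[-0.423  0.568  2.223  1.497  0.814 -0.547] 0.037025554648792015 0.028600283364367006 0.1565224042461534 [-0.37744604  0.75325439 -1.6642501 ] [('scene', 'top', 0.574, 'under', 0.633, 464), ('side', 'top', 0.587, 'under', 0.647, 76)] [0.00125246 0.00018383 0.00241399]
max shift 0.01
[[0.008, -0.001, -0.002, 0.0, -0.1, 0.2, -1], [0.009, -0.001, -0.002, 0.0, -0.0, -0.0, -1], [0.009, -0.001, -0.001, 0.0, -0.0, -0.0, -1], [0.009, -0.001, -0.002, 0.0, -0.0, -0.0, -1], [0.01, -0.0, -0.0, 0.0, -0.0, -0.0, -1], [0.009, -0.0, -0.001, 0.0, -0.0, -0.0, -1], [0.009, -0.0, 0.0, 0.0, -0.0, -0.0, -1], [0.009, 0.0, 0.001, 0.0, -0.0, -0.0, -1], [0.008, 0.001, 0.001, 0.0, -0.0, -0.0, -1], [0.009, 0.0, 0.001, 0.0, -0.0, -0.0, -1]]
```

Exactly as planned (lid ≈ 0.57). Continue the arc to about 1.05.

Emit:
drive_tool:
  plan:
    - [0.008,-0.001,-0.002,0,0,0,-1]
    - [0.009,-0.001,-0.002,0,0,0,-1]
    - [0.009,-0.001,-0.001,0,0,0,-1]
    - [0.009,-0.001,-0.002,0,0,0,-1]
    - [0.01,0,0,0,0,0,-1]
    - [0.009,0,-0.001,0,0,0,-1]
    - [0.009,0,0,0,0,0,-1]
    - [0.009,0,0.001,0,0,0,-1]
    - [0.008,0.001,0.001,0,0,0,-1]
    - [0.009,0,0.001,0,0,0,-1]

```text
t: 11.3
tcp_pos: [0.5678, 0.1519, 0.217]
tool_rot: [0.898, 0.158, 0.307, -0.271]
force: [-0.1, -0.2, -1.3]
finger_gap: -0.002
gripper_force: 0.5
```

Run:
```python
from h import *
s=manip.sense();q=s['tcp_pos']-LIP;y=q@Vv;r=R.from_quat(s['tool_rot'])
print(s['q'].round(3),q@U,y,s['tcp_pos'][2],s['force'],lid_angle(('scene','side')),s['tcp_pos']-tcp_lid(1.05,r,y=y))
rows([(tcp_lid(t,r,y=y,push=.003),r,1) for t in np.arange(1.1,1.58,.05)])
```

```text
[-0.336  0.455  2.025  1.278  0.829 -0.116] 0.1015763380021734 0.02899158865680672 0.21698314346394335 [-0.09689359 -0.24290499 -1.3109678 ] [('scene', 'top', 0.995, 'under', 1.059, 341), ('side', None, 0)] [1.57342816e-03 2.30940820e-04 8.54671806e-05]
max shift 0.009273618495495703
[[0.009, 0.001, 0.001, 0.0, -0.1, 0.1, -1], [0.008, 0.001, 0.002, 0.0, -0.0, 0.0, -1], [0.009, 0.001, 0.002, 0.0, -0.0, 0.0, -1], [0.008, 0.002, 0.003, 0.0, -0.0, 0.0, -1], [0.008, 0.002, 0.003, 0.0, -0.0, 0.0, -1], [0.008, 0.002, 0.003, 0.0, -0.0, 0.0, -1], [0.007, 0.002, 0.004, 0.0, -0.0, 0.0, -1], [0.008, 0.002, 0.004, 0.0, -0.0, 0.0, -1], [0.007, 0.003, 0.004, 0.0, -0.0, 0.0, -1], [0.007, 0.003, 0.005, 0.0, -0.0, 0.0, -1]]
```

Emit:
drive_tool:
  plan:
    - [0.009,0.001,0.001,0,0,0,-1]
    - [0.008,0.001,0.002,0,0,0,-1]
    - [0.009,0.001,0.002,0,0,0,-1]
    - [0.008,0.002,0.003,0,0,0,-1]
    - [0.008,0.002,0.003,0,0,0,-1]
    - [0.008,0.002,0.003,0,0,0,-1]
    - [0.007,0.002,0.004,0,0,0,-1]
    - [0.008,0.002,0.004,0,0,0,-1]
    - [0.007,0.003,0.004,0,0,0,-1]
    - [0.007,0.003,0.005,0,0,0,-1]

```text
t: 12.4
tcp_pos: [0.6525, 0.164, 0.2405]
tool_rot: [0.898, 0.159, 0.308, -0.271]
force: [-0.8, -0.4, 1.1]
finger_gap: 0.001
gripper_force: 0.1
```

Run:
```python
from h import *
s=manip.sense();q=s['tcp_pos']-LIP;y=q@Vv;r=R.from_quat(s['tool_rot'])
print(s['q'].round(3),q@U,y,s['tcp_pos'][2],s['force'],lid_angle(('scene',)),s['tcp_pos']-tcp_lid(1.55,r,y=y))
rows([(tcp_lid(t,r,y=y,push=.003),r,1) for t in (1.58,1.61,1.63,1.65,1.67,1.68)])
```

```text
[-0.256  0.493  1.805  1.166  0.839  0.137] 0.18709999185758608 0.02863919683387978 0.2404752871861824 [-0.81617627 -0.44257272  1.14020886] [('scene', 'top', 1.511, 'under', 1.584, 440)] [0.00373831 0.00054869 0.00046538]
max shift 0.005385164807134504
[[0.002, 0.001, 0.002, 0.1, -0.1, 0.0, -1], [0.004, 0.002, 0.003, -0.0, 0.0, 0.0, -1], [0.002, 0.001, 0.002, -0.0, 0.0, 0.0, -1], [0.003, 0.001, 0.003, -0.0, 0.0, 0.0, -1], [0.002, 0.001, 0.002, -0.0, 0.0, 0.0, -1], [0.001, 0.001, 0.001, -0.0, 0.0, 0.0, -1]]
```

Emit:
drive_tool:
  plan:
    - [0.002,0.001,0.002,0,0,0,-1]
    - [0.004,0.002,0.003,0,0,0,-1]
    - [0.003,0.001,0.003,0,0,0,-1]
    - [0.003,0.001,0.003,0,0,0,-1]
    - [0.003,0.001,0.003,0,0,0,-1]
    - [0.001,0.001,0.001,0,0,0,-1]
    - [0,0,0,0,0,0,-1]
    - [0,0,0,0,0,0,-1]
    - [0,0,0,0,0,0,-1]

```text
t: 13.35
tcp_pos: [0.6716, 0.1689, 0.2379]
tool_rot: [0.898, 0.159, 0.307, -0.272]
force: [-11.9, -6.3, 7.8]
finger_gap: -0.001
gripper_force: 6.6
```

Run:
```python
from h import *
s=manip.sense();q=s['tcp_pos']-LIP;y=q@Vv;r=R.from_quat(s['tool_rot'])
print(s['q'].round(3),q@U,y,s['tcp_pos'][2],s['force'],lid_angle(('scene',)))
rows([(at(.11,-.02,.27),r,3),(at(.11,-.045,.27),rot(15),6)],g=0.2)
```

```text
[-0.237  0.518  1.758  1.151  0.837  0.175] 0.20678268068751315 0.03066887386017434 0.23788897715354443 [-11.85121228  -6.28271636   7.84112558] [('scene', 'top', 1.623, 'under', 1.695, 413)]
max shift 0.038483762809787714
[[-0.018, -0.0, -0.033, -0.0, -0.0, 0.0, 0.2], [-0.018, -0.001, -0.034, -0.0, -0.0, 0.0, 0.2], [-0.018, -0.0, -0.033, -0.0, -0.0, 0.0, 0.2], [-0.0, 0.004, -0.002, -5.0, -4.0, 1.2, 0.2], [-0.0, 0.003, -0.002, -5.0, -4.0, 1.2, 0.2], [-0.0, 0.004, -0.001, -5.0, -4.0, 1.2, 0.2], [-0.001, 0.004, -0.001, -5.0, -4.0, 1.2, 0.2], [0.0, 0.004, -0.001, -5.0, -4.0, 1.2, 0.2], [-0.0, 0.005, -0.0, -5.0, -4.0, 1.2, 0.2]]
```

Emit:
drive_tool:
  plan:
    - [-0.018,0,-0.033,0,0,0,-1]
    - [-0.018,-0.001,-0.034,0,0,0,-1]
    - [-0.018,0,-0.033,0,0,0,0]
    - [0,0.004,-0.002,-5,-4,1.2,0]
    - [0,0.003,-0.002,-5,-4,1.2,0]
    - [0,0.004,-0.001,-5,-4,1.2,0]
    - [-0.001,0.004,-0.001,-5,-4,1.2,0]
    - [0,0.004,-0.001,-5,-4,1.2,0]
    - [0,0.005,0,-5,-4,1.2,0]
    - [0,0,0,0,0,0,0]

```text
t: 14.4
tcp_pos: [0.5911, 0.0819, 0.2706]
tool_rot: [0.988, 0.073, 0.133, -0.012]
force: [0.9, -0.2, -0.5]
finger_gap: 0.502
gripper_force: 0.0
```

Run:
```python
from h import *
st=manip.sense();s=manip.snapshot('wrist');save(s,'w4');np.savez('w4.npz',**s)
r=R.from_quat(st['tool_rot']);T=np.eye(4);T[:3,:3]=r.as_matrix();T[:3,3]=st['tcp_pos']
P=cloud(s,T@s['mount']);Q=cloud(s,s['mount'])
q=st['tcp_pos']-LIP
print(st['q'].round(3),q@U,q@Vv,st['tcp_pos'],st['force'],st['finger_gap'],r.as_matrix().round(3)[:,2],lid_angle(('scene',)))
# finger tips in tool frame
m=(s['z_map']>0)&(abs(Q[...,0])<.03)&(abs(Q[...,1])<.07)&(Q[...,2]>-.06)&(Q[...,2]<.04)
for sg in(-1,1):
    k=Q[m&(np.sign(Q[...,1])==sg)]; print('tip',sg,k[:,2].max(),k[np.argsort(k[:,2])[-5:]].round(4).tolist())
# tube: points in box interior above z .045
W=P-PIV; a=W@U;b=W@Vv
k=(abs(b)<.03)&(a>-.02)&(a<.13)&(P[...,2]>.045)&(P[...,2]<.09)&(s['z_map']>0)
vv,uu=np.where(k);print('px',uu.min(),uu.max(),vv.min(),vv.max(),k.sum())
for x0 in np.arange(0,.13,.015):
    kk=k&(a>=x0)&(a<x0+.015)
    if kk.sum()>3: print(round(x0,3),kk.sum(),'y',np.percentile(b[kk],[5,50,95]).round(4),'ztop',np.percentile(P[kk][:,2],95).round(4))
```

```text
[-0.084  0.327  1.653  0.083  0.904  1.296] 0.11451779534176333 -0.0436757190678288 [0.59114642 0.0819175  0.2706157 ] [ 0.89877663 -0.24314252 -0.52020342] 0.5020892623351438 [ 0.26   0.044 -0.965] [('scene', 'top', 1.633, 'under', 1.695, 666)]
tip -1 -0.015197055580619012 [[-0.0039, -0.0216, -0.0161], [0.0063, -0.0217, -0.0161], [0.0073, -0.0217, -0.0158], [-0.0048, -0.0217, -0.0157], [-0.0039, -0.0217, -0.0152]]
tip 1 -0.015162958575937885 [[0.0061, 0.0212, -0.0158], [-0.0035, 0.0211, -0.0158], [0.0054, 0.0212, -0.0156], [0.0071, 0.0212, -0.0154], [0.0064, 0.0213, -0.0152]]
px 308 327 172 271 1032
0.0 205 y [-0.0095  0.0007  0.0111] ztop 0.0726
0.015 105 y [-0.0044  0.0007  0.0058] ztop 0.0703
0.03 101 y [-0.0044  0.0007  0.0059] ztop 0.0715
0.045 106 y [-0.0043  0.0008  0.0059] ztop 0.0727
0.06 108 y [-0.0042  0.0008  0.0059] ztop 0.0737
0.075 137 y [-0.0067  0.0009  0.0072] ztop 0.0759
0.09 78 y [-0.0029  0.0003  0.0036] ztop 0.0751
0.105 99 y [-0.0052  0.001   0.006 ] ztop 0.0769
```

View pics/w4.png

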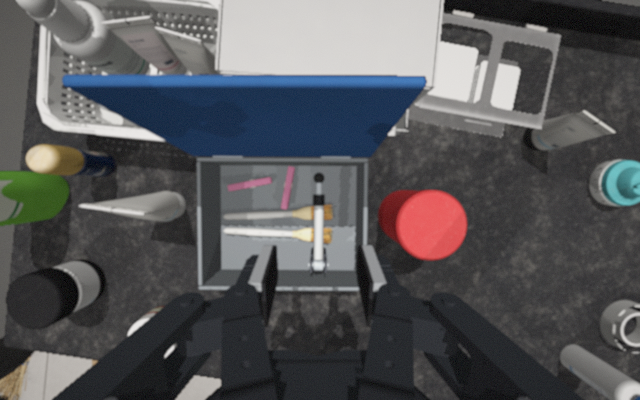

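The wrist view shows the lid leaning back. The stay's tube runs from the bracket at (317,262) to the ball at (319,177), centred between the open fingers at (262,270) and (372,270). It matches the computed pivot line within 1 mm.

```bash
cat >> h.py <<'E'
def stay_tcp(a,phi,rad=.065,dep=.025):
    d=rot(phi).as_matrix()[:,2]
    return PIV+rad*(np.cos(a)*U+np.sin(a)*Z)+dep*d+.0008*Vv
E
python3 - <<'E'
from h import *
p=stay_tcp(0,15)
rows([(p+.06*Z,rot(15),5),(p,rot(15),3)],g=0)
E
```

```text
max shift 0.03472751070837068
[[-0.007, 0.0, 0.033, -0.1, -0.0, -0.0, 0], [-0.008, 0.0, 0.033, -0.1, -0.0, -0.0, 0], [-0.007, 0.001, 0.034, -0.1, -0.0, -0.0, 0], [-0.008, -0.0, 0.033, -0.1, -0.0, -0.0, 0], [-0.007, -0.0, 0.033, -0.1, -0.0, -0.0, 0], [-0.005, -0.0, 0.019, 0.0, -0.0, -0.0, 0], [-0.005, -0.0, 0.02, 0.0, -0.0, -0.0, 0], [-0.006, -0.0, 0.019, 0.0, -0.0, -0.0, 0]]
```

Emit:
drive_tool:
  plan:
    - [-0.007,0,0.033,0,0,0,0]
    - [-0.008,0,0.033,0,0,0,0]
    - [-0.007,0,0.034,0,0,0,0]
    - [-0.008,0,0.033,0,0,0,0]
    - [-0.007,0,0.033,0,0,0,0]
    - [-0.005,0,0.019,0,0,0,0]
    - [-0.005,0,0.02,0,0,0,0]
    - [-0.006,0,0.019,0,0,0,0]
    - [0,0,0,0,0,0,-1]
  newtons: 25

```text
t: 15.4
tcp_pos: [0.5927, 0.0813, 0.0361]
tool_rot: [0.989, 0.07, 0.127, -0.013]
force: [-0.3, -0.7, 0.4]
finger_gap: 0.345
gripper_force: 0.0
```

Emit:
drive_tool:
  plan:
    - [0,0,0,0,0,0,-1]
    - [0,0,0,0,0,0,-1]
    - [0,0,0,0,0,0,-1]
    - [0,0,0,0,0,0,-1]

```text
t: 15.8
tcp_pos: [0.5955, 0.0819, 0.0397]
tool_rot: [0.989, 0.071, 0.131, -0.012]
force: [-1.9, -5.5, -1.5]
finger_gap: 0.129
gripper_force: 24.7
```

Run:
```python
from h import *
s=manip.sense();r=R.from_quat(s['tool_rot']);q=s['tcp_pos']-PIV;print(s['q'].round(3),q@U,q@Vv,s['tcp_pos'],stay_tcp(0,15),s['force'],s['finger_gap'],s['gripper_force'],r.as_matrix()[:,2])
d=s['tcp_pos']-stay_tcp(0,15); d=d-(d@Vv)*Vv*0
ang=np.arange(.1,1.11,.1); phi=15+ang/1.1*10
rows([(stay_tcp(a,f)+d,rot(f),1) for a,f in zip(ang,phi)])
```

```text
[-0.083  0.694  1.834  0.181  0.363  1.183] 0.07081701843839444 0.0006537976420716903 [0.59549743 0.08187846 0.03971208] [0.59612273 0.08211801 0.03885185] [-1.91245383 -5.45420781 -1.5442645 ] 0.12853403667769134 24.74826067686081 [ 0.25637068  0.04301125 -0.9656211 ]
max shift 0.007071067811865475
[[0.002, -0.0, -0.006, -0.3, 0.8, -0.2, -1], [0.001, -0.0, -0.007, -0.0, 1.0, 0.0, -1], [0.001, -0.0, -0.006, -0.0, 0.9, 0.0, -1], [-0.0, -0.0, -0.007, -0.0, 0.9, 0.0, -1], [-0.001, -0.0, -0.006, -0.0, 0.9, 0.0, -1], [-0.001, -0.0, -0.007, -0.0, 0.9, 0.0, -1], [-0.001, -0.0, -0.006, -0.0, 0.9, 0.0, -1], [-0.002, -0.0, -0.006, -0.0, 0.9, 0.0, -1], [-0.003, -0.0, -0.006, -0.0, 0.9, 0.0, -1], [-0.003, -0.0, -0.005, -0.0, 0.9, 0.0, -1], [-0.003, -0.0, -0.005, -0.0, 0.9, 0.0, -1]]
```

Emit:
drive_tool:
  plan:
    - [0.002,0,-0.006,0,0.8,0,-1]
    - [0.001,0,-0.007,0,1.0,0,-1]
    - [0.001,0,-0.006,0,0.9,0,-1]
    - [0,0,-0.007,0,0.9,0,-1]
    - [-0.001,0,-0.006,0,0.9,0,-1]
    - [-0.001,0,-0.007,0,0.9,0,-1]
    - [-0.001,0,-0.006,0,0.9,0,-1]
    - [-0.002,0,-0.006,0,0.9,0,-1]
    - [-0.003,0,-0.006,0,0.9,0,-1]
    - [0,0,0,0,0,0,-1]

```text
t: 16.8
tcp_pos: [0.574, 0.0788, 0.0919]
tool_rot: [0.977, 0.07, 0.201, -0.017]
force: [-0.4, -2.5, -5.3]
finger_gap: 0.132
gripper_force: 24.8
```

```bash
cat >> h.py <<'E'
def wcloud():
    st=manip.sense();s=manip.snapshot('wrist')
    T=np.eye(4);T[:3,:3]=R.from_quat(st['tool_rot']).as_matrix();T[:3,3]=st['tcp_pos']
    return st,s,cloud(s,T@s['mount'])
E
python3 - <<'E'
from h import *
s=manip.sense();r=R.from_quat(s['tool_rot']);z=r.as_matrix()[:,2];phi=np.degrees(np.arctan2(z@U,-z[2]))
g=s['tcp_pos']-.025*z-PIV;print('grip pt',g@U,g[2],'ang',np.arctan2(g[2],g@U),np.hypot(g[2],g@U),'phi',phi,s['q'].round(3),s['force'],s['ft_torque'],s['finger_gap'],s['gripper_force'])
rad=np.hypot(g[2],g@U)
rows([(PIV+(g@Vv)*Vv+rad*(np.cos(a)*U+np.sin(a)*Z)+.025*rot(f).as_matrix()[:,2],rot(f),1) for a,f in zip((.95,1.02,1.08,1.12),(24,25,26,26))])
E
```

```text
grip pt 0.03924713431765838 0.05183456827516954 ang 0.9227276543283147 0.06501661341858349 phi 23.232524875881154 [-0.115  0.577  1.977  0.502  0.222  0.843] [-0.44238751 -2.53042255 -5.28420901] [-0.55311807  0.49273438 -0.19529023] 0.132453374441835 24.754514694213867
max shift 0.00412310562561766
[[-0.001, 0.0, -0.002, -0.3, 0.8, -0.3, -1], [-0.002, 0.0, -0.003, 0.0, 1.0, 0.0, -1], [-0.001, 0.0, -0.004, 0.0, 1.0, 0.0, -1], [-0.002, 0.0, -0.002, 0.0, -0.0, 0.0, -1]]
```

Emit:
drive_tool:
  plan:
    - [-0.002,0,-0.003,0,0,0,-1]
    - [-0.003,0,-0.003,0,0,0,-1]
    - [-0.003,0,-0.003,0,0,0,-1]
    - [-0.003,0,-0.003,0,0,0,-1]
    - [0,0,0,0,0,0,-1]

```text
t: 17.3
tcp_pos: [0.561, 0.0768, 0.0988]
tool_rot: [0.977, 0.07, 0.201, -0.017]
force: [4.2, 1.7, -4.4]
finger_gap: 0.123
gripper_force: 25.9
```

Run:
```python
from h import *
s=manip.sense();r=R.from_quat(s['tool_rot']);z=r.as_matrix()[:,2];phi=np.degrees(np.arctan2(z@U,-z[2]))
g=s['tcp_pos']-.025*z-PIV;print('grip pt',g@U,g[2],'ang',np.arctan2(g[2],g@U),np.hypot(g[2],g@U),'phi',phi,s['q'].round(3),s['force'],s['ft_torque'],s['finger_gap'],s['gripper_force'])
```

```text
grip pt 0.026031709987345792 0.058729786645702775 ang 1.1535736750621988 0.0642404682759633 phi 23.332202177690498 [-0.123  0.554  2.007  0.532  0.218  0.805] [ 4.15476168  1.72087072 -4.36416252] [ 0.10980415 -0.14145457  0.03567788] 0.12284114564576855 25.923229157924652
```

Emit:
drive_tool:
  plan:
    - [0,0,0,0,0,0,0]
    - [0,0,0,0,0,0,0]
    - [0,0,0,0,0,0,0]
    - [0,0,-0.03,0,0,0,0]
    - [0,0,-0.05,0,0,0,0]
    - [0,0,-0.05,0,0,0,0]
    - [0,0,-0.05,0,-3,0,0]
    - [0,0,-0.02,0,-3,0,0]
    - [0,0,0,0,0,0,0.3]

```text
t: 18.2
tcp_pos: [0.4855, 0.064, 0.2871]
tool_rot: [0.985, 0.071, 0.154, -0.013]
force: [0.8, 0.0, 0.7]
finger_gap: 0.64
gripper_force: 0.0
```

```bash
cat >> h.py <<'E'
def M_lid(th,dep,phi,y=.03,roll=-90):
    l=np.array([-np.cos(th),np.sin(th)]);n=np.array([np.sin(th),np.cos(th)])
    m=.185*l+.004*n; d=rot(phi).as_matrix()[:,2]
    return HIN+m[0]*U+m[1]*Z+y*Vv+dep*d
E
python3 - <<'E'
from h import *
st,s,P=wcloud();save(s,'w5')
print(st['q'].round(3),st['tcp_pos'],st['finger_gap'])
W=P-PIV;a=W@U;b=W@Vv
k=(abs(b)<.012)&(a>-.01)&(a<.1)&(P[...,2]>.075)&(P[...,2]<.2)&(s['z_map']>0)
A=np.arctan2(W[k][:,2],a[k]);rr=np.hypot(W[k][:,2],a[k]);print(k.sum(),np.median(A[(rr>.04)&(rr<.085)]),np.percentile(rr,99.5), lid_angle(('scene',)))
p=M_lid(1.7,.032,15)
rows([(p+.09*Z-.06*U,rot(15,-90),11)],g=.3)
print((p-HIN)@U,p[2])
E
```

```text
[-0.159  0.131  1.893  0.128  0.826  1.195] [0.4855456  0.06400532 0.28706133] 0.6402377434124404
646 1.1816440117390004 0.11906132541010081 [('scene', 'top', 1.634, 'under', 1.695, 677)]
max shift 0.017
[[0.015, -0.007, 0.0, 0.1, -0.2, -8.2, 0.3], [0.015, -0.005, 0.001, 0.1, -0.2, -8.2, 0.3], [0.016, -0.002, -0.0, 0.1, -0.2, -8.2, 0.3], [0.017, 0.0, 0.0, 0.1, -0.2, -8.2, 0.3], [0.016, 0.002, 0.0, 0.1, -0.2, -8.2, 0.3], [0.015, 0.005, 0.0, 0.1, -0.2, -8.2, 0.3], [0.015, 0.006, 0.001, 0.1, -0.2, -8.2, 0.3], [0.014, 0.009, -0.0, 0.1, -0.2, -8.2, 0.3], [0.012, 0.011, -0.001, 0.1, -0.2, -8.2, 0.3], [0.011, 0.012, 0.0, 0.1, -0.2, -8.2, 0.3], [0.009, 0.014, 0.0, 0.1, -0.2, -8.2, 0.3]]
0.03608510012976256 0.23703298551527438
```

View pics/w5.png

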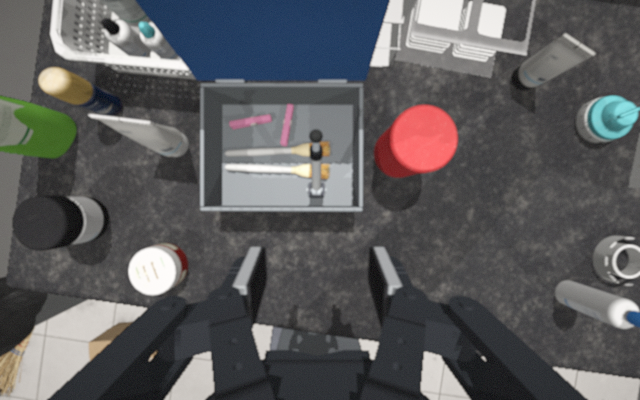

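The stay is up: foreshortened, bracket at (317,190) and ball at (316,135). Measured at about 1.1 rad, with the ball roughly 112 mm from the pivot, so I expect contact near 0.79 rad. Next, roll the gripper and approach the lid's top edge.

Emit:
drive_tool:
  plan:
    - [0.015,-0.007,0,0,0,-8.2,0.3]
    - [0.015,-0.005,0.001,0,0,-8.2,0.3]
    - [0.016,-0.002,0,0,0,-8.2,0.3]
    - [0.017,0,0,0,0,-8.2,0.3]
    - [0.016,0.002,0,0,0,-8.2,0.3]
    - [0.015,0.005,0,0,0,-8.2,0.3]
    - [0.015,0.006,0.001,0,0,-8.2,0.3]
    - [0.014,0.009,0,0,0,-8.2,0.3]
    - [0.012,0.011,-0.001,0,0,-8.2,0.3]
    - [0.011,0.012,0,0,0,-8.2,0.3]

```text
t: 19.3
tcp_pos: [0.6121, 0.1528, 0.3218]
tool_rot: [0.696, 0.703, 0.119, 0.085]
force: [0.1, -1.8, 0.1]
finger_gap: 0.65
gripper_force: 0.0
```

Run:
```python
from h import *
st,s,P=wcloud();save(s,'w6');Q=cloud(s,s['mount'])
r=R.from_quat(st['tool_rot'])
print(st['q'].round(3),st['tcp_pos'],st['finger_gap'],r.as_matrix().round(3).tolist())
m=(s['z_map']>0)&(abs(Q[...,0])<.03)&(abs(Q[...,1])<.07)&(Q[...,2]>-.06)&(Q[...,2]<.04)
for sg in(-1,1):
    k=Q[m&(np.sign(Q[...,1])==sg)]
    if len(k): print('tip',sg,np.percentile(k[:,2],99.5),len(k))
# lid top edge from wrist/scene
H,S,V=cv2.split(cv2.cvtColor(s['image'],cv2.COLOR_RGB2HSV))
m=(H>100)&(H<125)&(S>120)&(s['z_map']>0)&(P[...,2]>.2)&(P[...,2]<.3)
p=P[m]-HIN;print(m.sum(),np.percentile(p@U,[2,50,98]).round(4),np.percentile(P[m][:,2],[2,50,98,99.5]).round(4))
p=M_lid(1.7,.032,15)
R1=rot(15,-90)
rows([(p+.09*Z,R1,3),(p+.03*Z,R1,2),(p,R1,3)],g=.3)
```

```text
[0.051 0.315 1.524 0.04  1.011 0.025] [0.61212411 0.15278453 0.32178874] 0.6498053792248306 [[-0.016, 0.958, 0.286], [0.999, 0.003, 0.048], [0.046, 0.286, -0.957]]
tip -1 -0.018823940777861446 1941
tip 1 -0.019145982579257818 1994
8063 [0.0143 0.0196 0.028 ] [0.2021 0.2416 0.2677 0.2681]
max shift 0.03008321791298265
[[0.005, 0.023, 0.006, 0.7, -0.2, -2.5, 0.3], [0.004, 0.023, 0.005, 0.7, -0.2, -2.5, 0.3], [0.003, 0.024, 0.006, 0.7, -0.2, -2.5, 0.3], [0.0, -0.008, 0.029, -0.0, 0.0, -0.1, 0.3], [0.0, -0.008, 0.029, -0.0, 0.0, -0.1, 0.3], [0.0, -0.002, 0.01, -0.0, 0.0, 0.0, 0.3], [0.0, -0.003, 0.009, -0.0, 0.0, 0.0, 0.3], [0.0, -0.002, 0.01, -0.0, 0.0, 0.0, 0.3]]
```

Emit:
drive_tool:
  plan:
    - [0.005,0.023,0.006,0.7,0,-2.5,0.3]
    - [0.004,0.023,0.005,0.7,0,-2.5,0.3]
    - [0.003,0.024,0.006,0.7,0,-2.5,0.3]
    - [0,-0.008,0.029,0,0,0,0.3]
    - [0,-0.008,0.029,0,0,0,0.3]
    - [0,-0.002,0.01,0,0,0,0.3]
    - [0,-0.003,0.009,0,0,0,0.3]
    - [0,-0.002,0.01,0,0,0,0.3]
    - [0,0,0,0,0,0,0.3]

```text
t: 20.25
tcp_pos: [0.684, 0.169, 0.2381]
tool_rot: [0.652, 0.747, 0.102, 0.081]
force: [0.6, -0.1, 0.6]
finger_gap: 0.652
gripper_force: 0.0
```

Run:
```python
from h import *
st,s,P=wcloud();save(s,'w7')
p=M_lid(1.7,.032,15)
r=R.from_quat(st['tool_rot']);e=r.inv().apply(st['tcp_pos']-p);print(st['q'].round(3),'err tool',e.round(4),st['force'],st['finger_gap'],lid_angle(('scene',)))
```

```text
[ 0.072  0.515  1.423  0.034  0.943 -0.079] err tool [-0.001  -0.0017 -0.0015] [ 0.63878046 -0.07486565  0.62470905] 0.6515147836756073 [('scene', 'top', 1.624, 'under', 1.694, 468)]
```

View pics/w7.png

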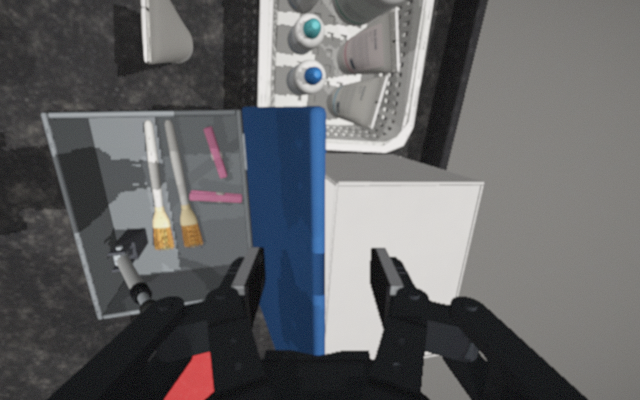

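The view shows the lid's top edge (u≈318) midway between the fingers (262 and 375), and the stay is up at lower left (130,280). Narrow the gap into a cage and bring the lid forward.

Emit:
drive_tool:
  plan:
    - [0,0.001,0.001,0,0,0,-0.58]
    - [0,0.001,0,0,0,0,-0.58]
    - [0,0,0,0,0,0,-0.58]
    - [0,0,0,0,0,0,-0.58]
  newtons: 20

```text
t: 20.75
tcp_pos: [0.684, 0.1692, 0.2388]
tool_rot: [0.652, 0.747, 0.1, 0.08]
force: [-6.4, -0.6, 3.9]
finger_gap: 0.208
gripper_force: 3.6
```

Run:
```python
from h import *
st=manip.sense()
p=M_lid(1.7,.032,15)
r=R.from_quat(st['tool_rot']);e=r.inv().apply(st['tcp_pos']-p);print('err tool',e.round(4),st['force'],st['finger_gap'],st['gripper_force'],lid_angle(('scene',)))
rows([(M_lid(t,.032,15),rot(15,-90),1) for t in np.arange(1.66,1.29,-.04)],g=-.58)
```

```text
err tool [-0.0008 -0.0015 -0.0022] [-6.38533956 -0.58854358  3.92543024] 0.20808258749963904 3.5764679036219604 [('scene', 'top', 1.631, 'under', 1.695, 597)]
max shift 0.00824621125123532
[[0.001, -0.005, -0.001, -0.2, -0.5, -0.6, -0.58], [-0.0, -0.007, -0.002, -0.0, 0.0, -0.0, -0.58], [-0.0, -0.007, -0.002, -0.0, 0.0, -0.0, -0.58], [-0.0, -0.007, -0.002, -0.0, 0.0, -0.0, -0.58], [-0.0, -0.008, -0.002, -0.0, 0.0, -0.0, -0.58], [-0.0, -0.007, -0.002, -0.0, 0.0, -0.0, -0.58], [-0.0, -0.007, -0.001, -0.0, 0.0, -0.0, -0.58], [-0.0, -0.008, -0.0, -0.0, 0.0, -0.0, -0.58], [-0.0, -0.007, -0.001, -0.0, 0.0, -0.0, -0.58], [-0.0, -0.007, -0.0, -0.0, 0.0, -0.0, -0.58]]
```

Emit:
drive_tool:
  plan:
    - [0.001,-0.005,-0.001,0,0,0,-0.58]
    - [0,-0.007,-0.002,0,0,0,-0.58]
    - [0,-0.007,-0.002,0,0,0,-0.58]
    - [0,-0.007,-0.002,0,0,0,-0.58]
    - [0,-0.007,-0.002,0,0,0,-0.58]
    - [0,-0.007,-0.002,0,0,0,-0.58]
    - [0,-0.007,-0.001,0,0,0,-0.58]
    - [0,-0.008,0,0,0,0,-0.58]
    - [0,-0.007,-0.001,0,0,0,-0.58]
    - [0,-0.007,0,0,0,0,-0.58]

```text
t: 21.8
tcp_pos: [0.6164, 0.1609, 0.2332]
tool_rot: [0.652, 0.747, 0.102, 0.082]
force: [-0.0, -0.9, 0.4]
finger_gap: 0.209
gripper_force: 0.0
```

Run:
```python
from h import *
st=manip.sense()
p=M_lid(1.3,.032,15)
r=R.from_quat(st['tool_rot']);e=r.inv().apply(st['tcp_pos']-p);print(st['q'].round(3),'err tool',e.round(4),st['force'],st['finger_gap'],st['gripper_force'],lid_angle(('scene',)))
T=np.arange(1.27,.99,-.03);rows([(M_lid(t,.032,f),rot(f,-90),1) for t,f in zip(T,np.linspace(16.5,31,len(T)))],g=-.68)
```

```text
[ 0.066  0.429  1.6    0.039  0.851 -0.091] err tool [0.0008 0.0031 0.0011] [-0.04753057 -0.92072112  0.38784331] 0.20905396070893426 0.0 [('scene', 'top', 1.27, 'under', 1.337, 622)]
max shift 0.006164414002968976
[[-0.001, -0.006, -0.001, -1.6, -0.5, -0.7, -0.68], [-0.0, -0.005, -0.0, -1.6, 0.0, 0.0, -0.68], [-0.0, -0.004, -0.0, -1.6, 0.0, 0.0, -0.68], [-0.0, -0.005, -0.0, -1.6, 0.0, 0.0, -0.68], [-0.0, -0.005, -0.0, -1.6, 0.0, 0.0, -0.68], [0.0, -0.004, -0.0, -1.6, 0.0, 0.0, -0.68], [0.0, -0.005, -0.0, -1.6, 0.0, 0.0, -0.68], [0.0, -0.005, 0.0, -1.7, 0.0, 0.0, -0.68], [0.0, -0.004, 0.0, -1.6, 0.0, 0.0, -0.68], [0.0, -0.005, 0.0, -1.6, 0.0, 0.0, -0.68]]
```

Emit:
drive_tool:
  plan:
    - [-0.001,-0.006,-0.001,-1.6,0,0,-0.68]
    - [0,-0.005,0,-1.6,0,0,-0.68]
    - [0,-0.004,0,-1.6,0,0,-0.68]
    - [0,-0.005,0,-1.6,0,0,-0.68]
    - [0,-0.005,0,-1.6,0,0,-0.68]
    - [0,-0.004,0,-1.6,0,0,-0.68]
    - [0,-0.005,0,-1.6,0,0,-0.68]
    - [0,-0.005,0,-1.7,0,0,-0.68]
    - [0,-0.004,0,-1.6,0,0,-0.68]
    - [0,-0.005,0,-1.6,0,0,-0.68]

```text
t: 22.85
tcp_pos: [0.5727, 0.154, 0.2162]
tool_rot: [0.634, 0.725, 0.206, 0.173]
force: [-0.1, 0.3, -0.6]
finger_gap: 0.154
gripper_force: 0.3
```

Run:
```python
from h import *
st=manip.sense()
p=M_lid(1.0,.032,31)
r=R.from_quat(st['tool_rot']);e=r.inv().apply(st['tcp_pos']-p);z=r.as_matrix()[:,2];print(st['q'].round(3),'err tool',e.round(4),st['force'],st['finger_gap'],st['gripper_force'],lid_angle(('scene',)),np.degrees(np.arctan2(z@U,-z[2])))
T=np.arange(.98,.87,-.02);rows([(M_lid(t,.032,f),rot(f,-90),1) for t,f in zip(T,np.linspace(31.5,35,len(T)))],g=-.68)
```

```text
[ 0.044  0.348  1.946  0.19   0.31  -0.255] err tool [0.0003 0.002  0.0003] [-0.10535162  0.25696153 -0.5978008 ] 0.1535998876183868 0.26654315181076527 [('scene', 'top', 0.924, 'under', 0.992, 165)] 31.235928549761894
max shift 0.00412310562561766
[[-0.001, -0.002, -0.0, -0.5, -0.3, -0.8, -0.68], [0.0, -0.003, -0.0, -0.7, -0.0, 0.0, -0.68], [0.0, -0.004, -0.0, -0.7, -0.0, 0.0, -0.68], [0.0, -0.003, 0.0, -0.7, -0.0, 0.0, -0.68], [0.0, -0.003, 0.0, -0.7, -0.0, 0.0, -0.68], [0.0, -0.004, 0.001, -0.7, -0.0, 0.0, -0.68]]
```

Run:
```python
from h import *
T=np.arange(.98,.85,-.02);rows([(M_lid(t,.032,f),rot(f,-90),1) for t,f in zip(T,np.linspace(31,28,len(T)))],g=-.6)
```

```text
max shift 0.00412310562561766
[[-0.001, -0.002, -0.0, -0.0, -0.3, -0.8, -0.6], [0.0, -0.004, -0.0, 0.5, -0.0, 0.0, -0.6], [0.0, -0.004, 0.0, 0.5, -0.0, 0.0, -0.6], [0.0, -0.004, 0.0, 0.5, -0.0, 0.0, -0.6], [0.0, -0.004, 0.001, 0.5, -0.0, 0.0, -0.6], [0.0, -0.004, 0.0, 0.5, -0.0, 0.0, -0.6], [0.0, -0.004, 0.001, 0.5, -0.0, 0.0, -0.6]]
```

Emit:
drive_tool:
  plan:
    - [-0.001,-0.002,0,0,0,0,-0.64]
    - [0,-0.004,0,0.5,0,0,-0.62]
    - [0,-0.004,0,0.5,0,0,-0.6]
    - [0,-0.004,0,0.5,0,0,-0.6]
    - [0,-0.004,0.001,0.5,0,0,-0.6]
    - [0,-0.004,0,0.5,0,0,-0.6]
    - [0,-0.004,0.001,0.5,0,0,-0.6]

```text
t: 23.6
tcp_pos: [0.5516, 0.1503, 0.2014]
tool_rot: [0.638, 0.73, 0.187, 0.156]
force: [-0.7, -0.1, -0.0]
finger_gap: 0.197
gripper_force: 0.5
```

```bash
cat > chk.py <<'E'
from h import *
import sys
th,f=float(sys.argv[1]),float(sys.argv[2])
st=manip.sense();r=R.from_quat(st['tool_rot']);e=r.inv().apply(st['tcp_pos']-M_lid(th,.032,f));z=r.as_matrix()[:,2]
print(st['q'].round(3),'err',e.round(4),st['force'].round(2),st['finger_gap'],st['gripper_force'],lid_angle(),np.degrees(np.arctan2(z@U,-z[2])))
rows([(M_lid(t,.032,f),rot(f,-90),1) for t in th-.02*np.arange(1,4)],g=-.6)
E
python3 chk.py .86 28
```

```text
[ 0.04   0.352  1.969  0.168  0.336 -0.24 ] err [-0.0003  0.0035 -0.0002] [-0.65 -0.11 -0.04] 0.19728176466559705 0.456238416954875 [('scene', None, 0), ('side', None, 0)] 28.150765125883794
max shift 0.007071067811865475
[[0.0, -0.007, 0.001, 0.1, -0.3, -0.7, -0.6], [0.0, -0.003, 0.001, -0.0, -0.0, -0.0, -0.6], [0.0, -0.004, 0.001, -0.0, -0.0, -0.0, -0.6]]
```

```bash
cat > la.py <<'E'
from h import *
def la():
    st,s,P=wcloud(); sc=manip.snapshot('scene'); sd=manip.snapshot('side')
    for n,s,P in(('wrist',s,P),('scene',sc,cloud(sc)),('side',sd,cloud(sd))):
        H,S,V=cv2.split(cv2.cvtColor(s['image'],cv2.COLOR_RGB2HSV))
        Q=P-HIN;a=Q@U;b=Q@Vv;rad=np.hypot(a,Q[...,2])
        m=(s['z_map']>0)&(abs(b)<.112)&(rad>.03)&(rad<.2)&(Q[...,2]>.01)&(H>95)&(H<130)&(S>90)
        if m.sum()<20: print(n,'few',m.sum()); continue
        x,z=-a[m],Q[m][:,2]; A=np.c_[x,z]; c=A.mean(0); w=np.linalg.svd(A-c,full_matrices=False)[2][0]; w*=np.sign(w[0])
        off=c@np.array([-w[1],w[0]])
        print(n,m.sum(),'slope',round(float(np.arctan2(w[1],w[0])),3),'offset mm',round(off*1000,1))
    return
E
sed -i 's/,lid_angle()//; s/^from h import \*/from h import *\nfrom la import la/' chk.py; echo 'la()' >> chk.py; python3 chk.py .86 28
```

```text
[ 0.04   0.352  1.97   0.169  0.337 -0.24 ] err [-0.0002  0.003  -0.0001] [-1.05 -0.87 -0.08] 0.20233112714149412 0.5850878439377993 28.102018427852798
max shift 0.007071067811865475
[[0.0, -0.007, 0.001, 0.1, -0.3, -0.7, -0.6], [0.0, -0.003, 0.001, -0.0, -0.0, -0.0, -0.6], [0.0, -0.004, 0.001, -0.0, -0.0, -0.0, -0.6]]
wrist 10239 slope 0.816 offset mm 11.9
scene 186 slope 0.865 offset mm 1.2
side 227 slope 0.842 offset mm 8.9
```

Emit:
drive_tool:
  plan:
    - [0,-0.003,0,0,0,0,-0.6]
    - [0,-0.002,0,0,0,0,-0.6]
    - [0,0,0,0,0,0,-0.6]

```text
t: 24.15
tcp_pos: [0.547, 0.1498, 0.1988]
tool_rot: [0.638, 0.73, 0.187, 0.156]
force: [-1.0, -0.5, -0.8]
finger_gap: 0.199
gripper_force: 0.5
```

```bash
python3 chk.py .84 28
```

```text
[ 0.039  0.352  1.982  0.176  0.324 -0.249] err [-0.0001  0.0018 -0.0009] [-1.03 -0.51 -0.81] 0.19859990650432374 0.5205097852740437 28.13813583129227
max shift 0.005385164807134504
[[0.0, -0.005, 0.002, 0.1, -0.3, -0.8, -0.6], [0.0, -0.004, 0.001, 0.0, -0.0, 0.0, -0.6], [0.0, -0.004, 0.001, 0.0, -0.0, 0.0, -0.6]]
wrist 10867 slope 0.79 offset mm 11.6
scene 247 slope 0.831 offset mm 3.4
side 274 slope 0.811 offset mm 9.8
```

Emit:
drive_tool:
  plan:
    - [0,-0.002,0.001,0,0,0,-0.6]
    - [0,-0.002,0,0,0,0,-0.6]
    - [0,0,0,0,0,0,-0.6]

```text
t: 24.6
tcp_pos: [0.5441, 0.1493, 0.1961]
tool_rot: [0.638, 0.73, 0.187, 0.156]
force: [-1.1, -0.8, -1.0]
finger_gap: 0.199
gripper_force: 0.5
```

```bash
python3 chk.py .82 28
```

```text
[ 0.038  0.354  1.992  0.184  0.313 -0.257] err [-0.0001  0.0015 -0.0007] [-1.11 -0.8  -0.99] 0.19948156586578966 0.5038692557718605 28.14601262059988
max shift 0.005385164807134504
[[0.0, -0.005, 0.002, 0.1, -0.3, -0.8, -0.6], [0.0, -0.004, 0.001, 0.0, -0.0, 0.0, -0.6], [0.0, -0.003, 0.001, 0.0, -0.0, 0.0, -0.6]]
wrist 11475 slope 0.771 offset mm 11.4
scene 295 slope 0.795 offset mm 6.3
side 303 slope 0.788 offset mm 10.1
```

Still falling with the finger (≈0.79), force still on the finger. Continue in 4 mm steps.

Emit:
drive_tool:
  plan:
    - [0,-0.002,0.001,0,0,0,-0.6]
    - [0,-0.002,0,0,0,0,-0.6]
    - [0,0,0,0,0,0,-0.6]

```text
t: 25.05
tcp_pos: [0.5415, 0.1489, 0.1936]
tool_rot: [0.638, 0.73, 0.187, 0.156]
force: [-0.9, 0.3, -0.0]
finger_gap: 0.203
gripper_force: 0.0
```

```bash
python3 chk.py .80 28
```

```text
[ 0.037  0.355  2.001  0.192  0.301 -0.266] err [-0.0001  0.0017 -0.0007] [-0.93  0.34 -0.03] 0.2027446648449852 0.0 28.211246228379537
max shift 0.005385164807134504
[[0.0, -0.005, 0.002, 0.2, -0.3, -0.8, -0.6], [0.0, -0.004, 0.001, 0.0, -0.0, 0.0, -0.6], [0.0, -0.003, 0.001, 0.0, -0.0, 0.0, -0.6]]
wrist 10372 slope 0.766 offset mm 11.5
scene 319 slope 0.79 offset mm 6.3
side 308 slope 0.783 offset mm 10.1
```

Pad force went to zero and the angle stopped at about 0.78, so the lid is on the ball. A small confirming step, then open the cage.

Emit:
drive_tool:
  plan:
    - [0,-0.002,0,0,0,0,-0.6]
    - [0,0,0,0,0,0,-0.6]
    - [0,0,0,0,0,0,-0.5]
    - [0,0,0,0,0,0,-0.4]

```text
t: 25.6
tcp_pos: [0.5395, 0.1488, 0.1926]
tool_rot: [0.638, 0.73, 0.187, 0.156]
force: [-0.4, 0.5, -0.7]
finger_gap: 0.299
gripper_force: 0.0
```

```bash
python3 chk.py .79 28
```

```text
[ 0.037  0.355  2.006  0.195  0.297 -0.27 ] err [-0.      0.0012 -0.0012] [-0.43  0.51 -0.71] 0.29894594118463624 0.0 28.16114392215916
max shift 0.005385164807134504
[[-0.0, -0.005, 0.002, 0.2, -0.3, -0.8, -0.6], [-0.0, -0.003, 0.001, -0.0, -0.0, 0.0, -0.6], [-0.0, -0.004, 0.001, -0.0, -0.0, 0.0, -0.6]]
wrist 10316 slope 0.765 offset mm 11.6
scene 349 slope 0.792 offset mm 6.0
side 304 slope 0.783 offset mm 10.1
```

Lid holds at about 0.785 with the cage open. Withdraw.

Emit:
drive_tool:
  plan:
    - [0,0,0,0,0,0,0]
    - [0,0,0,0,0,0,0]
    - [0,0,-0.01,0,0,0,0]
    - [0,0,-0.02,0,0,0,0]
    - [0,0,-0.03,0,0,0,0]
    - [0,-0.01,-0.04,0,0,0,0]
    - [0,-0.01,-0.04,0,0,0,0]
    - [0,0,-0.02,0,0,0,0]
    - [0,0,0,0,0,0,0]
    - [0,0,0,0,0,0,0]

```text
t: 26.75
tcp_pos: [0.4475, 0.1345, 0.3248]
tool_rot: [0.638, 0.73, 0.188, 0.157]
force: [-0.8, -0.0, -0.3]
finger_gap: 0.501
gripper_force: 0.0
```

Run:
```python
from h import *
from la import la
s=manip.sense();print(s['q'].round(3),s['tcp_pos'],s['force']);la()
st,s,P=wcloud();W=P-PIV;a=W@U;b=W@Vv
save(manip.snapshot('side'),'end')
```

```text
[ 2.000e-03 -1.600e-02  2.005e+00  1.180e-01  6.670e-01 -2.070e-01] [0.447539   0.1345471  0.32483906] [-0.77543247 -0.04111601 -0.25420416]
wrist 4307 slope 0.762 offset mm 11.5
scene 395 slope 0.784 offset mm 7.0
side 308 slope 0.784 offset mm 10.1
```

View pics/end.png

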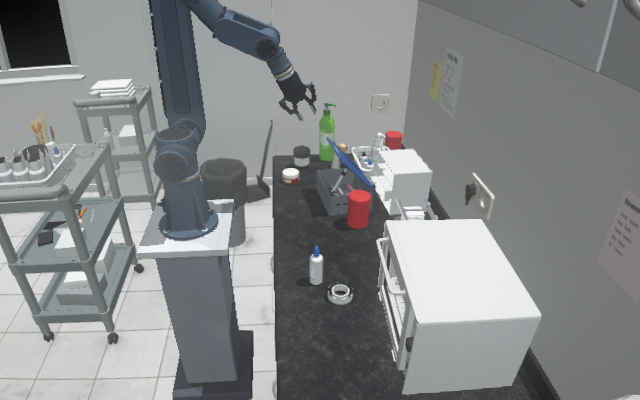

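The picture shows the lid propped half open at (350,160) with the arm clear at (297,95), and the red tin still at (358,210). Handing in.

```bash
python3 -c "
from station import manip
print(manip.sign_off())"
```

```text
the job is handed in; nothing more can be done
None
```

The job is handed in: the lid rests propped half open on the raised stay at about 0.78 rad, the arm is clear and the red canister and tube were not touched. It took about 27 s of the 72 s, and sign-off reported no verdict.

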